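# Charge the tumbler barrel with rough stones, using the hand scoop

## Task

Charge the stone tumbler's barrel: with the hand scoop, scoop rough stones out of the enamelled pan and tip at least four of them into the open barrel from just above its mouth, then lay the empty scoop back on its rubber mat with the bowl flat down. Handle the stones with the scoop only, leave none on the bench (those not used stay in the pan), go gently against the pan so that its enamel does not chip, and do not shift the barrel or disturb the other things on the bench.

Things in the scene. Friction and masses are not known exactly. Their poses are not given: they have to be found in the camera images.
- pan_floor (a point): Shallow white enamelled pan of stones, fixed to the bench. Inside 240 (x) x 140 (y) x 41 deep; upright walls 4 thick, rim 45 above the bench; an 18 mm high batten reaches 12 mm beyond each short end. Point: centre of the inner floor, 4 above the bench; x runs along the long side to the far end, away from the robot. The stones start in the far half (x above -20); the near part is empty.
- barrel_mouth (a point): Open tumbler barrel of thick black rubber, standing upright and loose on the bench (0.85 kg): round, outer diameter 144, inner diameter 128, height 115 mm, floor 8 mm thick. Point: centre of its mouth, at the height of the rim; z up.
- barrel_core (a point): Centre of the space inside the barrel, 55 mm straight below the mouth point; a stone inside the barrel has its centre within 70 mm of it.
- mat: Flat black rubber mat, 220 (x) x 140 (y) x 4 mm thick, fixed to the bench; the scoop lies on it at the start. Origin at the centre of its underside, on the bench.
- scoop_grip (a point): Hand scoop, about 0.15 kg, loose. Point: centre of its wooden handle. Axes of the scoop: x forward to the open lip, y to its left, z up when it lies flat. The handle, a flat-sided bar 22 wide (y), 26 thick, 90 long, rises back from the bowl at 45 degrees (towards -x, +z); a 12 mm rod joins it to the bowl. Pinch it across its width (y) at any pitch from straight above to along the handle.
- scoop_bowl (a point): Centre of the underside of the scoop's aluminium bowl, same axes; 101 mm ahead (+x) of and 76 mm below the handle centre. Its floor is a flat plate 110 (x) x 88 (y), 2 mm thick, on which the scoop rests; back wall 42 high; side walls 2.5 thick, falling from 42 at the back through 36 at 45 mm from the lip to nothing at the open lip.
- scoop_lip (a point): Middle of the scoop's straight front lip, lower edge, same axes; 156 mm ahead (+x) of and 76 mm below the handle centre. Pressed hard (10 N or more at the lip, or the back edge of the bowl forced onto a floor), the scoop turns about y in the fingers that hold it.
- stone0: One of seven rough stones: grey-brown rounded irregular lumps, about 36 x 33 x 28 mm, about 35 g, all alike. Origin at its centre.
- stone1: Rough stone, like stone0; origin at its centre.
- stone2: Rough stone, like stone0; origin at its centre.
- stone3: Rough stone, like stone0; origin at its centre.
- stone4: Rough stone, like stone0; origin at its centre.
- stone5: Rough stone, like stone0; origin at its centre.
- stone6: Rough stone, like stone0; origin at its centre.
- lid: Bystander: the barrel's lid, black rubber disc 144 mm across, 16 mm thick with a small knob, lying by itself; leave it alone.
- jar: Bystander: small amber glass jar, 44 mm across, 62 mm tall; leave it alone.
- hammer: Bystander: hammer lying on the bench; leave it alone.
- file: Bystander: flat steel file with wooden handle, about 240 mm long, lying on the bench; leave it alone.
- mandrel: Bystander: tapered steel ring mandrel with a wooden handle, about 285 mm long, lying on the bench; leave it alone.

How it is judged (in metres and radians):
On the way:
1. at least one stone is carried up out of the pan in the scoop's bowl (((height (world z) of stone0 above 0.1 m and x of stone0 in the frame of scoop_bowl between -0.055 and 0.065 m and y of stone0 in the frame of scoop_bowl between -0.05 and 0.05 m and z of stone0 in the frame of scoop_bowl between 0 and 0.07 m) or (height (world z) of stone1 above 0.1 m and x of stone1 in the frame of scoop_bowl between -0.055 and 0.065 m and y of stone1 in the frame of scoop_bowl between -0.05 and 0.05 m and z of stone1 in the frame of scoop_bowl between 0 and 0.07 m) or (height (world z) of stone2 above 0.1 m and x of stone2 in the frame of scoop_bowl between -0.055 and 0.065 m and y of stone2 in the frame of scoop_bowl between -0.05 and 0.05 m and z of stone2 in the frame of scoop_bowl between 0 and 0.07 m) or (height (world z) of stone3 above 0.1 m and x of stone3 in the frame of scoop_bowl between -0.055 and 0.065 m and y of stone3 in the frame of scoop_bowl between -0.05 and 0.05 m and z of stone3 in the frame of scoop_bowl between 0 and 0.07 m) or (height (world z) of stone4 above 0.1 m and x of stone4 in the frame of scoop_bowl between -0.055 and 0.065 m and y of stone4 in the frame of scoop_bowl between -0.05 and 0.05 m and z of stone4 in the frame of scoop_bowl between 0 and 0.07 m) or (height (world z) of stone5 above 0.1 m and x of stone5 in the frame of scoop_bowl between -0.055 and 0.065 m and y of stone5 in the frame of scoop_bowl between -0.05 and 0.05 m and z of stone5 in the frame of scoop_bowl between 0 and 0.07 m) or (height (world z) of stone6 above 0.1 m and x of stone6 in the frame of scoop_bowl between -0.055 and 0.065 m and y of stone6 in the frame of scoop_bowl between -0.05 and 0.05 m and z of stone6 in the frame of scoop_bowl between 0 and 0.07 m))), for 0.2 s.
At the end, for the whole second after the job is handed in: At least four stones lie in the barrel, the others in the pan, all at rest. The scoop lies on its mat, bowl flat down (within 0.15 rad of level), the middle of the bowl 10 mm or more inside the mat's edges. The barrel stands upright within 30 mm of its start ((distance between each of stone3, stone4, stone5, stone6 and barrel_core below 0.07 m or (distance between any of stone0, stone1, stone2 and barrel_core below 0.07 m and (distance between each of stone3, stone4, stone5 and barrel_core below 0.07 m or distance between each of stone3, stone4, stone6 and barrel_core below 0.07 m or distance between each of stone3, stone5, stone6 and barrel_core below 0.07 m or distance between each of stone4, stone5, stone6 and barrel_core below 0.07 m)) or ((distance between each of stone0, stone1 and barrel_core below 0.07 m or distance between each of stone0, stone2 and barrel_core below 0.07 m or distance between each of stone1, stone2 and barrel_core below 0.07 m) and (distance between each of stone3, stone4 and barrel_core below 0.07 m or distance between each of stone3, stone5 and barrel_core below 0.07 m or distance between each of stone3, stone6 and barrel_core below 0.07 m or distance between each of stone4, stone5 and barrel_core below 0.07 m or distance between each of stone4, stone6 and barrel_core below 0.07 m or distance between each of stone5, stone6 and barrel_core below 0.07 m)) or (distance between each of stone0, stone1, stone2 and barrel_core below 0.07 m and distance between any of stone3, stone4, stone5, stone6 and barrel_core below 0.07 m)) and (distance between stone0 and barrel_core below 0.07 m or (x of stone0 in the frame of pan_floor between -0.12 and 0.12 m and y of stone0 in the frame of pan_floor between -0.07 and 0.07 m and height (world z) of stone0 below 0.09 m)) and (distance between stone1 and barrel_core below 0.07 m or (x of stone1 in the frame of pan_floor between -0.12 and 0.12 m and y of stone1 in the frame of pan_floor between -0.07 and 0.07 m and height (world z) of stone1 below 0.09 m)) and (distance between stone2 and barrel_core below 0.07 m or (x of stone2 in the frame of pan_floor between -0.12 and 0.12 m and y of stone2 in the frame of pan_floor between -0.07 and 0.07 m and height (world z) of stone2 below 0.09 m)) and (distance between stone3 and barrel_core below 0.07 m or (x of stone3 in the frame of pan_floor between -0.12 and 0.12 m and y of stone3 in the frame of pan_floor between -0.07 and 0.07 m and height (world z) of stone3 below 0.09 m)) and (distance between stone4 and barrel_core below 0.07 m or (x of stone4 in the frame of pan_floor between -0.12 and 0.12 m and y of stone4 in the frame of pan_floor between -0.07 and 0.07 m and height (world z) of stone4 below 0.09 m)) and (distance between stone5 and barrel_core below 0.07 m or (x of stone5 in the frame of pan_floor between -0.12 and 0.12 m and y of stone5 in the frame of pan_floor between -0.07 and 0.07 m and height (world z) of stone5 below 0.09 m)) and (distance between stone6 and barrel_core below 0.07 m or (x of stone6 in the frame of pan_floor between -0.12 and 0.12 m and y of stone6 in the frame of pan_floor between -0.07 and 0.07 m and height (world z) of stone6 below 0.09 m)) and linear speed of each of stone0, stone1, stone2, stone3, stone4, stone5, stone6 below 0.03 m/s and x of scoop_bowl in the frame of mat between -0.1 and 0.1 m and y of scoop_bowl in the frame of mat between -0.06 and 0.06 m and angle between scoop_bowl's own z axis and vertical below 0.15 rad and z of scoop_bowl in the frame of mat below 0.012 m and angle between barrel_mouth's own z axis and vertical below 0.08 rad and distance of barrel_mouth from where it was at the start of the episode below 0.03 m); the robot touches nothing.
It fails at once if a stone is touched by the gripper or the arm (contact force between any of the fingers, the arm and stone0 above 0.5 N or contact force between any of the fingers, the arm and stone1 above 0.5 N or contact force between any of the fingers, the arm and stone2 above 0.5 N or contact force between any of the fingers, the arm and stone3 above 0.5 N or contact force between any of the fingers, the arm and stone4 above 0.5 N or contact force between any of the fingers, the arm and stone5 above 0.5 N or contact force between any of the fingers, the arm and stone6 above 0.5 N).
It fails at once if the pan is hit hard enough to chip it: a peak over 150 N with the scoop, over 20 N with the gripper or arm (contact force between scoop and pan above 150 N or contact force between any of the fingers, the arm and pan above 20 N).
It fails at once if a stone is dropped from well above the barrel's mouth or thrown (faster than 2.3 m/s) (linear speed of any of stone0, stone1, stone2, stone3, stone4, stone5, stone6 above 2.3 m/s).
It fails at once if the barrel is shifted over 30 mm or tipped over 0.3 rad (distance of barrel_mouth from where it was at the start of the episode above 0.03 m or angle between barrel_mouth's own z axis and vertical above 0.3 rad).
It fails at once if the lid, jar, hammer, file or mandrel is disturbed (moved over 20 mm) (distance of any of lid, jar, hammer, file, mandrel from where it was at the start of the episode above 0.02 m).
It also fails if it takes over 72 s, if anything falls off the work surface, if the arm or the gripper's body presses on something with over 40 N, if the wrist force passes 120 N, or if a joint passes its speed limit or range.

## Robot

A 7-joint arm with a two-finger parallel gripper is mounted at the origin on the work surface. World frame = base frame: x ahead of the robot, y to its left, z up, the work surface at z = 0. Lengths are in mm, angles in degrees, forces in N, time in s.
With the tool pointing down it reaches from about 350 to 900 mm from the base axis. Payload 19.9 kg.
Tool frame: the origin (TCP) lies between the finger pads; the fingertips stand 22 mm ahead of it and the grasp point (between the pads) lies 3 mm ahead of it (tip_reach is the distance from the TCP to the fingertips, in mm); z points along the fingers, y is the line along which they close (so a half turn about z gives the same grasp; the last joint's range is limited). The gripper opens to 94 mm and grips with 3 to 60 N. Pads are 16 mm wide; open, the fingers measure 119 mm over their backs; the gripper's body (75 mm by 177 mm) begins 78 mm behind the grasp point.
Start: joints at [63.111, 23.915, -0.59, 92.452, 0.269, 63.638, -3.037], TCP at [259.286, -568.658, 227.425] pointing down, gripper open.
Joint ranges: [-161.28, 161.28], [-22.2, 115.67], [-73.04, 71.86], [3.21, 147.25], [-68.34, 248.33], [10.77, 114.83], [-161.83, 161.83]. Speed limits (degrees/s): [108.29, 108.29, 136.94, 136.94, 172.46, 172.46, 172.46].

## Interface

Orientations are given as [roll, pitch, yaw] about the fixed x, y, z axes, in that order (R = Rz(yaw) Ry(pitch) Rx(roll)).
In Python, from plant import * gives the robot as it stands.
- The arm moves only by the shell command python3 -m inch 'ROWS' [FORCE]. ROWS is JSON, a list of rows, each a list of 7 numbers: the turn, a rotation vector about the tool's x, y, z in units of 0.1 rad (1.0 is 0.1 rad), then the shift along the tool's x, y, z in units of 30 mm (1.0 is 30 mm), then the opening in per cent of the stroke, from 0 (shut) to 100 (fully open). In form: [[wx, wy, wz, x, y, z, fingers], ...]. A call has 1 to 8 rows; each row shifts and turns the commanded pose from where the row before left it, along the tool's axes as they then stand; what a row does not reach is not made up. A row lasts 1/8 s, in which the tool goes at most 62.5 mm and 10.7 degrees, less where a joint would pass 70% of its speed; a pose out of reach is approached as far as the arm can. A call with a number of a shift or a turn outside -1 to 1 is refused whole. A call with a gripper value outside its range is refused whole. The fingers move at their own pace and stop on an object; FORCE is the grip in N (left out, the last holds). Time passes only in rows, so rows that do not move let the fingers close. It gives the time, the measured TCP pose, the force, the opening and the grip force at its end, in the units of the state.
- state(): the state, without advancing time (a new reading comes with each control period).
- capture(name): name is "side" or "top"; returns a dict with "color" (420x560x3 uint8, red, green, blue), "depth" (420x560 float32, mm along the optical axis (not along the pixel's ray), 0 where there is no reading), "fov_y" (degrees; the focal length in pixels is half the picture's height over the tangent of half this angle, whatever the lens; pixels are square), "cx", "cy" (the principal point, pixels), "k1" (the pictures are not rectified: a ray, as slopes to the right and down, at radius r is drawn at 1 + k1 r^2 times it, then the intrinsics apply), "R" (3x3) and "t" (3): a world point X has camera coordinates R X + t. Camera axes: x right, y down, z forward; pixel columns grow to the right and rows downward; lengths in mm; the calibration is good to about 2 mm. A picture is of the moment at which its call begins.
- hand_in(): hands the job in; it is judged then, once.
Trained networks look in the newest picture that a camera, given by its name, has taken for a name from the list of things; names that differ only in an ending like _2 or _b are one class to them, and where a whole thing is asked for, a point or a joint stands for the part that bears it (a point fixed in the world has none). Each returns a list of dicts, best first, with "p" (0 to 1); they miss things now and then, are a little off and sometimes report something else, mostly with a low value. They report only what shows in the picture. A call takes as long as a camera call.
- search_frame(camera, thing): "extent" ([centre column, centre row, width, height] in pixels, round what is visible of it).
The state is a dict: "clock": time; "q": joint angles; "joint_vel": joint speeds; "joint_efforts": joint torques, N m; "position": TCP position; "ee_rot": TCP orientation; "wrist_force": force on the tool from outside, world axes, zero at the start; "torque": the same for the moment, N m; "gripper_width": finger opening in mm; "gripper_force": force on a finger pad.
Only numpy, scipy, OpenCV 4.12 (cv2) and the standard library are available. Lean on these libraries where they do the work, as an engineer would, in place of code of your own. Each camera call takes 0.05 s, during which the arm holds its last target. There are 200 camera calls.

## Working session

There is one attempt and no reset: what is moved stays moved. The work goes in short steps, Python scripts to look and compute and a shell command to move; the robot and the scene stay as the last step left them, time stands still between calls to the robot, and variables do not carry over. Pictures are saved under pics/ and viewed, at most 10 in all, crops included, and the job is handed in when it is done.

```bash
ls; mkdir -p pics; cat > h.py <<'E'
from plant import *
import numpy as np, cv2
from scipy.spatial.transform import Rotation as Ro
def K(c):
    f=c["color"].shape[0]/2/np.tan(np.radians(c["fov_y"])/2); return f
def cloud(c):
    f=K(c); h,w=c["depth"].shape
    v,u=np.mgrid[:h,:w].astype(float)
    x=(u-c["cx"])/f; y=(v-c["cy"])/f
    rd=np.hypot(x,y); r=rd.copy()
    for _ in range(20): r=rd/(1+c["k1"]*r*r)
    s=np.where(rd>0,r/np.maximum(rd,1e-9),1)
    d=c["depth"]; P=np.stack([x*s*d,y*s*d,d],-1)
    W=(P-np.array(c["t"]))@np.array(c["R"])
    W[d==0]=np.nan
    return W
def save(c,n): cv2.imwrite(f"pics/{n}.png",c["color"][:,:,::-1])
E
python3 - <<'E'
from h import *
s=state(); print({k:np.round(v,2) for k,v in s.items()})
for n in("top","side"):
    c=capture(n); save(c,n+"0"); np.savez(f"/tmp/{n}.npz",W=cloud(c),C=c["color"])
    print(n,c["fov_y"],c["k1"],np.round(c["R"],2).tolist(),np.round(c["t"]))
    W=cloud(c)
    for t in["pan_floor","barrel_mouth","mat","scoop_grip","scoop_bowl","stone0","lid","jar","hammer","file","mandrel"]:
        r=search_frame(n,t)[:8 if t=="stone0" else 1]
        for q in r:
            e=q["extent"];u,v=int(e[0]),int(e[1]); print(t,round(q["p"],2),np.round(e),np.round(W[v,u]) if 0<=v<420 and 0<=u<560 else "")
E
```

```text
pics
{'clock': np.float64(0.0), 'q': array([63.11, 23.95, -0.59, 92.49,  0.27, 63.64, -3.04]), 'joint_vel': array([ 0.06,  0.07,  0.04, -0.01, -0.08, -0.01, -0.  ]), 'joint_efforts': array([-0.000e+00, -8.512e+01,  6.400e-01, -4.260e+01, -5.000e-02,
        2.000e-02,  0.000e+00]), 'position': array([ 259.13, -568.34,  226.8 ]), 'ee_rot': array([-1.7993e+02,  1.0000e-02,  2.4510e+01]), 'wrist_force': array([0.49, 0.68, 0.9 ]), 'torque': array([-0.05,  0.01, -0.04]), 'gripper_force': np.float64(0.0), 'gripper_width': np.float64(94.04)}
top 48.74504617298689 -0.06365144747440483 [[-0.01, -1.0, -0.02], [-0.98, 0.01, -0.2], [0.2, 0.02, -0.98]] [  32.  558. 1456.]
pan_floor 0.7 [211. 220.  51.  81.] [541. 281.  -4.]
barrel_mouth 0.64 [299. 189.  43.  43.] [642. -19.   8.]
mat 0.56 [382. 212.  46.  67.] [ 555. -298.    4.]
scoop_grip 0.9 [383. 215.  25.  55.] [ 544. -302.   10.]
scoop_bowl 0.89 [381. 213.  29.  58.] [ 555. -298.    4.]
stone0 0.65 [251. 150.  13.  18.] [761. 140.  63.]
stone0 0.65 [444. 271.  14.  89.] [ 353. -488.   20.]
stone0 0.42 [210. 194.   6.   6.] [620. 280.  29.]

[... 568 characters left out ...]
.  60.] [578.  36. 119.]
mat 0.55 [337. 186.  77.  44.] [ 532. -260.   38.]
scoop_grip 0.83 [338. 178.  61.  30.] [ 571. -332.    8.]
scoop_bowl 0.78 [341. 179.  56.  26.] [ 562. -336.    5.]
stone0 0.56 [187. 298.   8.   8.] [614. 327.  31.]
stone0 0.53 [222. 282.  12.   8.] [577. 241.  31.]
stone0 0.46 [199. 304.  10.  12.] [575. 325.  31.]
stone0 0.43 [199. 286.  16.  14.] [616. 284.  31.]
stone0 0.41 [211. 275.   9.  12.] [621. 236.  22.]
lid 0.86 [304. 368.  58.  63.] [277. 313.  31.]
jar 0.88 [192. 225.  16.  18.] [763. 156.  60.]
hammer 0.73 [339. 179.  56.  26.] [ 565. -328.    8.]
file 0.96 [345. 252.  68.  44.] [377. -43.  10.]
mandrel 0.64 [419. 179.  83.  25.] [ 338. -471.   14.]
```

```bash
python3 - <<'E'
import cv2
a=cv2.imread("pics/top0.png")[110:350,110:490];cv2.imwrite("pics/top0b.png",cv2.resize(a,(0,0),fx=2.1,fy=2.1,interpolation=2))
E
```

```text
(no output)
```

View pics/top0b.png

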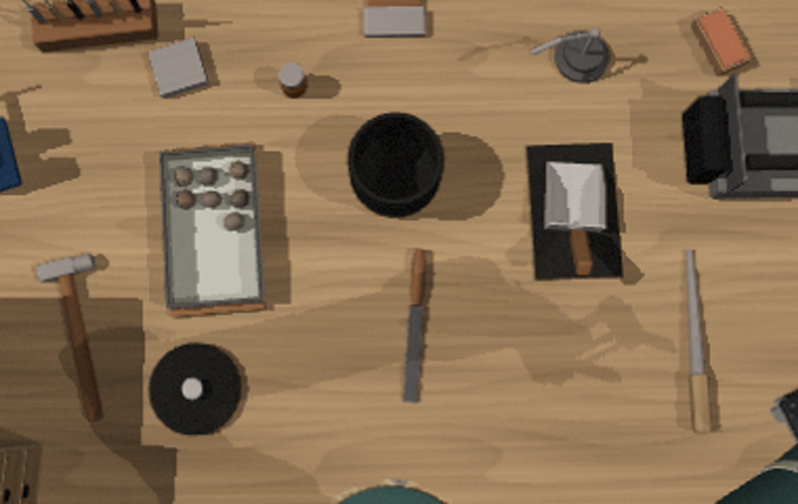

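View pics/side0.png

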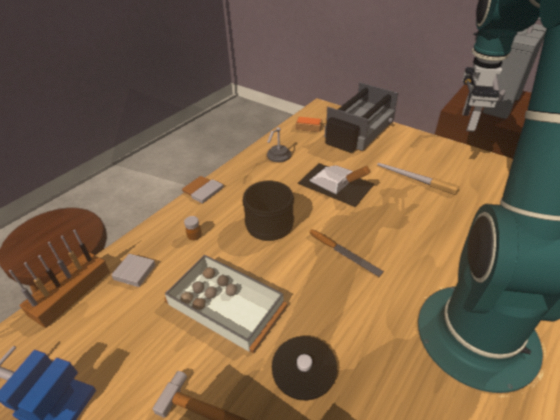

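```bash
cat > meas.py <<'E'
from h import *
for n in("top","side"):
    d=np.load(f"/tmp/{n}.npz");W=d["W"];C=d["C"].astype(int); X,Y,Z=W[...,0],W[...,1],W[...,2]
    hsv=cv2.cvtColor(d["C"],cv2.COLOR_RGB2HSV)
    b=(abs(X-480)<50)&(abs(Y-100)<40); print(n,"bench",np.nanmedian(Z[b]),np.nanstd(Z[b]))
    near=lambda x,y,a,b:(abs(X-x)<a)&(abs(Y-y)<b)
    def rect(m,l):
        p=W[m][:,:2].astype(np.float32); print(l,len(p),np.round(cv2.minAreaRect(p),1) if 0 else cv2.minAreaRect(p),"z",np.round(np.median(W[m][:,2]),1),"med",np.round(np.median(p,0)))
    m=near(540,280,150,100)&(Z>34)&(Z<52); rect(m,"pan rim")
    m=near(540,280,150,100)&(Z>8)&(Z<60); rect(m,"pan above8")
    m=near(635,-15,90,90)&(Z>105)&(Z<125)
    p=W[m][:,:2].astype(np.float32); print("barrel",len(p),cv2.minEnclosingCircle(p),np.median(W[m][:,2]))
    dark=hsv[...,2]<60
    m=near(555,-298,140,100)&dark&(Z<14); rect(m,"mat")
    brown=(hsv[...,1]>90)&(hsv[...,0]<20)
    m=near(520,-300,110,70)&(Z>22)&brown; rect(m,"handle")
    m=near(580,-300,110,70)&(hsv[...,1]<60)&(hsv[...,2]>90)&(Z>0)&(Z<60); rect(m,"bowl")
    m=near(600,280,90,90)&(hsv[...,1]>45)&(hsv[...,2]<170)&(Z>12)&(Z<45)
    k,lab,st,ce=cv2.connectedComponentsWithStats(m.astype(np.uint8),connectivity=4)
    for i in range(1,k):
        if st[i,4]>8: print(" blob",st[i,4],np.round(np.median(W[lab==i],0)))
E
python3 meas.py
```

```text
top bench 0.4774688737988177 3.4289361443635307
pan rim 503 ((539.9799194335938, 273.75811767578125), (251.41754150390625, 151.0799560546875), 4.132987022399902) z 45.4 med [558. 281.]
pan above8 1822 ((536.1990966796875, 283.153076171875), (287.3307189941406, 195.68411254882812), 2.4838995933532715) z 25.3 med [566. 275.]
barrel 411 ((624.7778930664062, -18.899904251098633), 73.9451904296875) 114.49163962897755
mat 1453 ((563.0897216796875, -304.89654541015625), (218.60919189453125, 139.5874481201172), 0.98354572057724) z 5.0 med [ 528. -292.]
handle 174 ((484.0636291503906, -294.1200256347656), (22.195274353027344, 75.56505584716797), 85.43090057373047) z 98.2 med [ 481. -292.]
bowl 847 ((583.7758178710938, -306.5953369140625), (100.55453491210938, 114.62701416015625), 86.60411071777344) z 8.2 med [ 585. -306.]
 blob 9 [678. 225.  19.]
 blob 11 [675. 263.  19.]
 blob 9 [660. 208.  22.]
 blob 9 [672. 303.  18.]
 blob 58 [631. 233.  29.]
 blob 65 [621. 321.  28.]
 blob 58 [621. 281.  30.]
 blob 13 [600. 203.  21.]
 blob 58 [585. 229.  30.]
 blob 64 [584. 316.  29.]
 blob 57 [585. 276
[... 298 characters left out ...]
698791503906), 3.7190401554107666) z 28.7 med [559. 280.]
barrel 558 ((624.8126220703125, -15.5463228225708), 74.70318603515625) 114.01195119095078
mat 1 ((502.77374267578125, -341.33807373046875), (0.0, 0.0), 0.0) z 6.2 med [ 503. -341.]
handle 204 ((530.8975830078125, -308.5437316894531), (37.45538330078125, 180.72134399414062), 71.95759582519531) z 92.3 med [ 476. -286.]
bowl 704 ((583.0280151367188, -302.1944885253906), (98.1994857788086, 129.87811279296875), 82.06887817382812) z 15.7 med [ 577. -300.]
 blob 350 [660. 280.  30.]
 blob 117 [628. 239.  27.]
 blob 218 [557. 242.  28.]
 blob 113 [617. 288.  28.]
 blob 112 [579. 282.  29.]
 blob 118 [618. 327.  27.]
 blob 128 [580. 323.  27.]
```

```bash
cat >> h.py <<'E'
def toolR(yaw,tilt):   # tilt: tool z from straight down towards scoop forward, deg
    y,t=np.radians([yaw,tilt]); f=np.array([np.cos(y),np.sin(y),0]); l=np.array([-np.sin(y),np.cos(y),0]); Z=np.array([0,0,1.])
    return np.stack([Z*np.sin(t)+f*np.cos(t),-l,f*np.sin(t)-Z*np.cos(t)],1)
def plan(R0,p0,R1,p1,n):
    # n rows; constant-rate interpolation. returns rows & prints
    rv=Ro.from_matrix(R0.T@R1).as_rotvec()
    for i in range(n):
        Ra=R0@Ro.from_rotvec(rv*i/n).as_matrix()
        d=Ra.T@((p1-p0)/n)
        print(np.round(np.r_[rv/n/0.1,d/30],2).tolist())
def cur():
    s=state(); return Ro.from_euler("xyz",s["ee_rot"],degrees=True).as_matrix(),np.array(s["position"]),s
E
python3 - <<'E'
from h import *
from scipy.optimize import least_squares
for n in("top","side"):
    d=np.load(f"/tmp/{n}.npz");W=d["W"]; X,Y,Z=W[...,0],W[...,1],W[...,2]
    hsv=cv2.cvtColor(d["C"],cv2.COLOR_RGB2HSV)
    m=(abs(X-490)<70)&(abs(Y+295)<40)&(Z>45)&(Z<130)
    P=W[m]; a=np.polyfit(P[:,0],P[:,1],1); b=np.polyfit(P[:,0],P[:,2],1)
    print(n,len(P),"yaw",np.degrees(np.arctan(a[0])),"slope",b[0],"y at 485",np.polyval(a,485),"z at485",np.polyval(b,485),P.min(0),P.max(0))
    m=(abs(X-585)<80)&(abs(Y+305)<65)&(Z>12)&(Z<55)&(hsv[...,1]<60)&(hsv[...,2]>80)
    P=W[m]; print("walls",len(P),cv2.minAreaRect(P[:,:2].astype(np.float32)))
    m=(abs(X-585)<80)&(abs(Y+305)<65)&(Z<55)&(hsv[...,1]<60)&(hsv[...,2]>110); P=W[m]
    for lo in range(520,660,10):
        q=P[(P[:,0]>=lo)&(P[:,0]<lo+10)]
        if len(q): print(lo,len(q),np.round([q[:,1].min(),q[:,1].max(),q[:,2].max()],0))
R,p,s=cur()
for tilt in(35,): print(np.round(Ro.from_matrix(R.T@toolR(-4,tilt)).as_rotvec()/0.1,1))
E
```

```text
top 199 yaw -0.2517444590265029 slope -0.8416772443196163 y at 485 -292.4426033091894 z at485 91.58414309184161 [ 446.05340586 -333.98536124   45.04868958] [ 543.69923614 -255.01702015  125.86075662]
walls 221 ((582.00048828125, -301.99383544921875), (89.48041534423828, 111.00436401367188), 85.20063018798828)
520 19 [-341. -288.   51.]
530 30 [-342. -255.   52.]
540 75 [-343. -255.   50.]
550 81 [-344. -256.   49.]
560 82 [-345. -257.   47.]
570 84 [-345. -257.   47.]
580 80 [-347. -258.   46.]
590 79 [-347. -259.   46.]
600 74 [-348. -260.   40.]
610 82 [-348. -261.   32.]
620 69 [-349. -261.   29.]
630 71 [-350. -261.   20.]
640 7 [-288. -267.   13.]
side 237 yaw 2.548585511426732 slope -0.805364680180265 y at 485 -286.0249532159897 z at485 84.51240531516066 [ 443.96669999 -331.88303796   45.11284273] [ 556.01220102 -255.44844707  123.14473388]
walls 402 ((576.74755859375, -301.1168518066406), (95.09667205810547, 114.23371124267578), 86.21053314208984)
520 21 [-337. -262.   50.]
530 70 [-342. -251.   49.]
540 43 [-345. -253.   46.]
550 55 [-344. -253.   47.]
560 69 [-347. -253.   47.]
570 66 [-348. -254.   46.]
580 68 [-349. -256.   44.]
590 62 [-350. -256.   44.]
600 56 [-352. -255.   40.]
610 50 [-349. -259.   30.]
620 43 [-350. -258.   27.]
630 39 [-352. -260.   20.]
640 3 [-340. -281.   10.]
[-1.5  6.   4.8]
```

```bash
python3 - <<'E'
from h import *
R,p,s=cur(); R1=toolR(-4.8,35); g=np.array([481.5,-294,81.])-3*R1[:,2]; pre=g-120*R1[:,2]
print(g,pre); plan(R,p,R1,pre,14)
E
```

```text
[ 479.78530553 -293.85601308   83.45745613] [ 411.19752676 -288.09653638  181.75570145]
[-0.11, 0.43, 0.35, 0.61, -0.46, 0.11]
[-0.11, 0.43, 0.35, 0.58, -0.48, 0.13]
[-0.11, 0.43, 0.35, 0.56, -0.5, 0.15]
[-0.11, 0.43, 0.35, 0.54, -0.52, 0.17]
[-0.11, 0.43, 0.35, 0.51, -0.54, 0.18]
[-0.11, 0.43, 0.35, 0.48, -0.56, 0.2]
[-0.11, 0.43, 0.35, 0.45, -0.58, 0.21]
[-0.11, 0.43, 0.35, 0.42, -0.6, 0.22]
[-0.11, 0.43, 0.35, 0.39, -0.62, 0.23]
[-0.11, 0.43, 0.35, 0.36, -0.63, 0.24]
[-0.11, 0.43, 0.35, 0.33, -0.65, 0.25]
[-0.11, 0.43, 0.35, 0.29, -0.66, 0.26]
[-0.11, 0.43, 0.35, 0.26, -0.67, 0.26]
[-0.11, 0.43, 0.35, 0.22, -0.69, 0.26]
```

```bash
python3 -m inch '[[-0.1,0.43,0.35,0.6,-0.46,0.1,100],[-0.1,0.43,0.35,0.6,-0.48,0.1,100],[-0.1,0.43,0.35,0.56,-0.5,0.15,100],[-0.1,0.43,0.35,0.54,-0.52,0.17,100],[-0.1,0.43,0.35,0.5,-0.54,0.18,100],[-0.1,0.43,0.35,0.48,-0.56,0.2,100],[-0.1,0.43,0.35,0.45,-0.58,0.2,100]]'
python3 -m inch '[[-0.1,0.43,0.35,0.42,-0.6,0.22,100],[-0.1,0.43,0.35,0.39,-0.62,0.23,100],[-0.1,0.43,0.35,0.36,-0.63,0.24,100],[-0.1,0.43,0.35,0.33,-0.65,0.25,100],[-0.1,0.43,0.35,0.29,-0.66,0.26,100],[-0.1,0.43,0.35,0.26,-0.67,0.26,100],[-0.1,0.43,0.35,0.22,-0.69,0.26,100],[0,0,0,0,0,0,100]]'
python3 - <<'E'
from h import *
R,p,s=cur(); R1=toolR(-4.8,35); g=np.array([481.5,-294,81.])-3*R1[:,2]; print(p,s["q"]);plan(R,p,R1,g-40*R1[:,2],3)
E
```

```text
clock: 2.08
position: [335.2, -428.0, 206.2]
ee_rot: [178.1, -17.6, 10.6]
wrist_force: [1.2, 0.4, -0.1]
gripper_width: 94.1
gripper_force: 0.0
clock: 3.08
position: [409.6, -286.3, 184.7]
ee_rot: [-179.0, -35.0, -4.7]
wrist_force: [-0.9, -0.6, 0.2]
gripper_width: 94.0
gripper_force: 0.0
[ 409.64206555 -286.31505537  184.74898265] [ 62.21321124   5.74923355 -17.60060963 132.28694067 -55.98658683
  25.51661674  -1.2337034 ]
[-0.06, -0.0, 0.0, -0.0, 0.04, 0.93]
[-0.06, -0.0, 0.0, -0.0, 0.03, 0.93]
[-0.06, -0.0, 0.0, -0.0, 0.02, 0.93]
```

```bash
python3 -m inch '[[-0.06,0,0,0,0.04,0.93,100],[-0.06,0,0,0,0.03,0.93,100],[-0.06,0,0,0,0.02,0.93,100],[0,0,0,0,0,0.67,100],[0,0,0,0,0,0.67,100],[0,0,0,0,0,0,100]]'
python3 - <<'E'
from h import *
c=capture("top"); save(c,"t1"); cv2.imwrite("pics/t1b.png",cv2.resize(c["color"][160:280,320:440,::-1],(0,0),fx=4,fy=4))
R,p,s=cur(); R1=toolR(-4.8,35); g=np.array([481.5,-294,81.])-3*R1[:,2]; print(p,s["q"]);plan(R,p,R1,g,1)
E
```

```text
clock: 3.82
position: [481.3, -302.9, 95.9]
ee_rot: [-179.1, -34.0, -4.8]
wrist_force: [0.1, 0.1, -0.4]
gripper_width: 93.9
gripper_force: 0.0
[ 480.86082526 -302.4720728    96.20537965] [ 61.88735333  23.09156569 -25.57431624 127.10558823 -68.1842556
  10.86472218  11.3802152 ]
[-0.15, 0.17, 0.01, -0.29, -0.28, 0.32]
```

View pics/t1b.png

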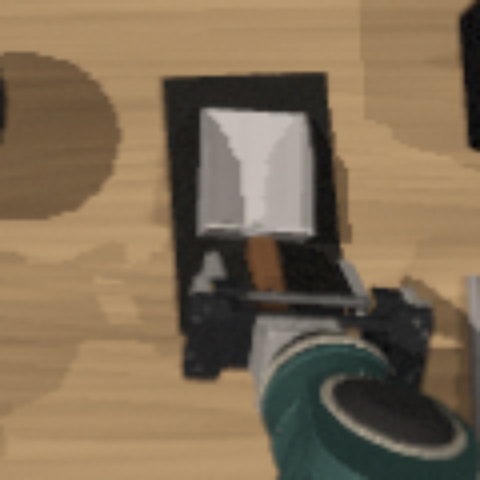

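```bash
python3 - <<'E'
from h import *
R,p,s=cur(); R1=toolR(-4.8,25); g=np.array([481.5,-294,81.])-3*R1[:,2]; plan(R,p,R1,g,3)
E
```

```text
[-0.05, -0.52, 0.01, -0.09, -0.09, 0.11]
[-0.05, -0.52, 0.01, -0.08, -0.09, 0.11]
[-0.05, -0.52, 0.01, -0.08, -0.09, 0.12]
```

```bash
python3 -m inch '[[-0.05,-0.52,0,-0.09,-0.09,0.1,100],[-0.05,-0.52,0,-0.08,-0.09,0.1,100],[-0.05,-0.52,0,-0.08,-0.09,0.12,100],[0,0,0,0,0,0,100]]'
python3 - <<'E'
from h import *
R,p,s=cur(); R1=toolR(-4.8,25); g=np.array([481.5,-294,81.])-3*R1[:,2]; print(p,s["q"]);plan(R,p,R1,g,1)
E
```

```text
clock: 4.38
position: [480.8, -293.0, 85.0]
ee_rot: [179.9, -25.2, -4.5]
wrist_force: [0.9, 0.4, 0.2]
gripper_width: 94.1
gripper_force: 0.0
[ 480.83394529 -292.97178803   84.96670926] [ 35.84016434  21.50550161  -0.89138668 124.35223356 -45.81029412
  17.01067786 -17.28780511]
[-0.01, -0.04, 0.05, -0.03, 0.03, 0.03]
```

```bash
python3 -m inch '[[0,0,0,0,0.03,0,0],[0,0,0,0,0,0,0],[0,0,0,0,0,0,0],[0,0,0,0,0,0,0],[0,0,0,0,0,0,0]]' 60
python3 - <<'E'
from h import *
R,p,s=cur(); print(p,s["q"],s["ee_rot"],s["gripper_width"],s["gripper_force"],s["wrist_force"]);np.savez("/tmp/grasp.npz",R=R,p=p)
plan(R,p,R,np.array([p[0]-60,p[1]+20,230.]),6)
E
```

```text
clock: 5.0
position: [479.7, -294.9, 84.2]
ee_rot: [180.0, -25.2, -4.7]
wrist_force: [-0.7, -0.3, 0.2]
gripper_width: 47.6
gripper_force: 0.0
[ 479.72829769 -294.94987281   84.16035959] [ 36.13628024  21.62584709  -0.93519029 124.29602967 -45.83457099
  17.0540388  -17.22364417] [179.98091342 -25.17025673  -4.72809863] 47.63985058153414 0.0 [-0.69529424 -0.29262994  0.22660013]
[0.0, 0.0, 0.0, 0.04, -0.08, -0.88]
[0.0, 0.0, 0.0, 0.04, -0.08, -0.88]
[0.0, 0.0, 0.0, 0.04, -0.08, -0.88]
[0.0, 0.0, 0.0, 0.04, -0.08, -0.88]
[0.0, 0.0, 0.0, 0.04, -0.08, -0.88]
[0.0, 0.0, 0.0, 0.04, -0.08, -0.88]
```

Fingers still closing; wait, then re-read the grasp.

```bash
python3 -m inch '[[0,0,0,0,0,0,0],[0,0,0,0,0,0,0],[0,0,0,0,0,0,0],[0,0,0,0,0,0,0],[0,0,0,0,0,0,0],[0,0,0,0,0,0,0]]' 60
python3 - <<'E'
from h import *
R,p,s=cur(); print(p,s["ee_rot"],s["gripper_width"],s["gripper_force"],s["wrist_force"]);np.savez("/tmp/grasp.npz",R=R,p=p)
E
```

```text
clock: 5.75
position: [479.9, -294.8, 84.2]
ee_rot: [180.0, -25.2, -4.7]
wrist_force: [0.5, 0.0, 0.4]
gripper_width: 21.9
gripper_force: 60.0
[ 479.88504746 -294.76772513   84.20397471] [179.98009397 -25.17031039  -4.70622365] 21.901352233504486 59.987645745277405 [0.51387687 0.04125347 0.39721027]
```

```bash
cat >> h.py <<'E'
def scoopR(yaw,up): return Ro.from_euler("ZY",[yaw,-up],degrees=True).as_matrix()
def tool_for(lip,yaw,up):
    g=np.load("/tmp/grasp.npz"); S0=scoopR(-4.8,0); l0=np.array([582,-302.5,4])+S0@[55,0,0]
    S=scoopR(yaw,up); return S@S0.T@g["R"], np.array(lip)+S@(S0.T@(g["p"]-l0))
def lip_now():
    R,p,s=cur(); g=np.load("/tmp/grasp.npz"); S0=scoopR(-4.8,0); l0=np.array([582,-302.5,4])+S0@[55,0,0]
    S=R@g["R"].T@S0; lip=p-S@(S0.T@(g["p"]-l0)); e=Ro.from_matrix(S).as_euler("ZYX",degrees=True)
    return lip,e[0],-e[1],e[2]
def goto(lip,yaw,up,n):
    R,p,s=cur(); l=lip_now(); print("now lip",np.round(l[0],1),"yaw/up/roll",np.round(l[1:],1),"q",np.round(s["q"],0),"F",np.round(s["wrist_force"],1),"grip",round(s["gripper_width"],1),"t",s["clock"])
    R1,p1=tool_for(lip,yaw,up); print("tcp target",np.round(p1)); plan(R,p,R1,p1,n)
E
python3 - <<'E'
from h import *
goto([560,-150,180],-2,0,8)
E
```

```text
now lip [ 636.8 -307.1    4. ] yaw/up/roll [-4.8 -0.   0. ] q [ 36.  22.  -1. 124. -46.  17. -17.] F [0.5 0.  0.4] grip 21.9 t 5.75
tcp target [ 403. -145.  260.]
[0.03, 0.0, -0.06, -0.02, -0.59, -0.82]
[0.03, 0.0, -0.06, -0.02, -0.6, -0.82]
[0.03, 0.0, -0.06, -0.02, -0.6, -0.82]
[0.03, 0.0, -0.06, -0.01, -0.6, -0.82]
[0.03, 0.0, -0.06, -0.01, -0.6, -0.82]
[0.03, 0.0, -0.06, -0.01, -0.6, -0.81]
[0.03, 0.0, -0.06, -0.0, -0.61, -0.81]
[0.03, 0.0, -0.06, -0.0, -0.61, -0.81]
```

```bash
python3 -m inch '[[0,0,0,0.2,0,-0.45,0],[0.03,0,-0.06,0.1,-0.6,-0.9,0],[0.03,0,-0.06,0,-0.6,-0.9,0],[0.03,0,-0.06,-0.1,-0.7,-0.9,0],[0.03,0,-0.06,-0.1,-0.7,-0.9,0],[0.03,0,-0.06,0,-0.7,-0.9,0],[0.03,0,-0.06,-0.1,-0.8,-0.9,0],[0.03,0,-0.06,-0.1,-0.8,-0.7,0]]'
python3 - <<'E'
from h import *
goto([600,-25,135],0,-60,14)
E
```

```text
clock: 6.75
position: [402.0, -142.1, 261.5]
ee_rot: [-180.0, -25.2, -2.0]
wrist_force: [0.2, 0.1, -2.4]
gripper_width: 22.1
gripper_force: 60.0
now lip [ 559.4 -147.   181.4] yaw/up/roll [-2.1  0.   0. ] q [ 18. -12.   3. 132. -12.  37. -63.] F [ 0.2  0.1 -2.4] grip 22.1 t 6.75
tcp target [591. -26. 311.]
[-0.0, -0.75, -0.03, 0.45, -0.29, 0.08]
[-0.0, -0.75, -0.03, 0.45, -0.29, 0.05]
[-0.0, -0.75, -0.03, 0.46, -0.29, 0.01]
[-0.0, -0.75, -0.03, 0.46, -0.29, -0.02]
[-0.0, -0.75, -0.03, 0.45, -0.29, -0.06]
[-0.0, -0.75, -0.03, 0.45, -0.29, -0.09]
[-0.0, -0.75, -0.03, 0.44, -0.29, -0.12]
[-0.0, -0.75, -0.03, 0.43, -0.28, -0.16]
[-0.0, -0.75, -0.03, 0.42, -0.28, -0.19]
[-0.0, -0.75, -0.03, 0.41, -0.28, -0.22]
[-0.0, -0.75, -0.03, 0.39, -0.28, -0.25]
[-0.0, -0.75, -0.03, 0.37, -0.28, -0.28]
[-0.0, -0.75, -0.03, 0.35, -0.28, -0.31]
[-0.0, -0.75, -0.03, 0.33, -0.28, -0.33]
```

```bash
python3 -m inch '[[0,-0.75,-0.03,0.45,-0.29,0.08,0],[0,-0.75,-0.03,0.45,-0.29,0.05,0],[0,-0.75,-0.03,0.46,-0.29,0,0],[0,-0.75,-0.03,0.46,-0.29,-0.02,0],[0,-0.75,-0.03,0.45,-0.29,-0.06,0],[0,-0.75,-0.03,0.45,-0.29,-0.09,0],[0,-0.75,-0.03,0.44,-0.29,-0.12,0]]'
python3 -m inch '[[0,-0.75,-0.03,0.43,-0.29,-0.16,0],[0,-0.75,-0.03,0.42,-0.28,-0.19,0],[0,-0.75,-0.03,0.41,-0.28,-0.22,0],[0,-0.75,-0.03,0.39,-0.28,-0.25,0],[0,-0.75,-0.03,0.37,-0.28,-0.28,0],[0,-0.75,-0.03,0.35,-0.28,-0.31,0],[0,-0.75,-0.03,0.33,-0.28,-0.33,0]]'
python3 - <<'E'
from h import *
goto([560,250,150],4.1,-5,16)
d=np.load("/tmp/top.npz")
P=Ro.from_euler("z",4.1,degrees=True).as_matrix()
for b in [(631,237),(621,324),(620,284),(586,231),(582,320),(583,280),(551,240)]: print(np.round(P.T@(np.array([*b,0])-[540,275,0])))
E
```

```text
clock: 7.62
position: [497.2, -84.2, 285.8]
ee_rot: [179.8, 5.1, -0.9]
wrist_force: [0.3, -0.7, -2.4]
gripper_width: 21.7
gripper_force: 60.0
clock: 8.5
position: [591.8, -25.7, 310.6]
ee_rot: [-179.7, 35.1, 0.4]
wrist_force: [-0.3, -0.0, -1.0]
gripper_width: 21.8
gripper_force: 60.0
now lip [600.  -24.3 134.2] yaw/up/roll [  0.5 -60.3   0.3] q [  4.  39.  -8.  65.   3. 111. -93.] F [-0.3 -0.  -1. ] grip 21.8 t 8.5
tcp target [411. 238. 244.]
[-0.01, 0.6, -0.04, -0.22, -0.55, 0.33]
[-0.01, 0.6, -0.04, -0.24, -0.55, 0.32]
[-0.01, 0.6, -0.04, -0.26, -0.55, 0.3]
[-0.01, 0.6, -0.04, -0.27, -0.56, 0.29]
[-0.01, 0.6, -0.04, -0.29, -0.56, 0.27]
[-0.01, 0.6, -0.04, -0.3, -0.56, 0.25]
[-0.01, 0.6, -0.04, -0.31, -0.56, 0.23]
[-0.01, 0.6, -0.04, -0.32, -0.56, 0.21]
[-0.01, 0.6, -0.04, -0.33, -0.56, 0.19]
[-0.01, 0.6, -0.04, -0.34, -0.56, 0.17]
[-0.01, 0.6, -0.04, -0.35, -0.57, 0.15]
[-0.01, 0.6, -0.04, -0.35, -0.57, 0.13]
[-0.01, 0.6, -0.04, -0.36, -0.57, 0.1]
[-0.01, 0.6, -0.04, -0.36, -0.57, 0.08]
[-0.01, 0.6, -0.04, -0.36, -0.57, 0.06]
[-0.01, 0.6, -0.04, -0.36, -0.57, 0.04]
[ 88. -44.   0.]
[84. 43.  0.]
[80.  3.  0.]
[ 43. -47.   0.]
[45. 42.  0.]
[43.  2.  0.]
[  8. -36.   0.]
```

```bash
cat >> h.py <<'E'
PR=Ro.from_euler("z",4.1,degrees=True).as_matrix(); PC=np.array([540,275,0.])
def pan(x,y,z): return PC+PR@np.array([x,y,z])
def lippan(): return np.round(PR.T@(lip_now()[0]-PC),1)
E
python3 - <<'E'
from h import *
goto(pan(18,22,100),4.1,-8,16)
E
```

```text
now lip [600.  -24.3 134.2] yaw/up/roll [  0.5 -60.3   0.3] q [  4.  39.  -8.  65.   3. 111. -93.] F [-0.3 -0.  -1. ] grip 21.8 t 8.5
tcp target [412. 287. 201.]
[-0.01, 0.57, -0.04, -0.17, -0.65, 0.4]
[-0.01, 0.57, -0.04, -0.19, -0.65, 0.39]
[-0.01, 0.57, -0.04, -0.21, -0.65, 0.38]
[-0.01, 0.57, -0.04, -0.23, -0.66, 0.37]
[-0.01, 0.57, -0.04, -0.25, -0.66, 0.35]
[-0.01, 0.57, -0.04, -0.26, -0.66, 0.34]
[-0.01, 0.57, -0.04, -0.28, -0.66, 0.32]
[-0.01, 0.57, -0.04, -0.29, -0.66, 0.3]
[-0.01, 0.57, -0.04, -0.31, -0.66, 0.29]
[-0.01, 0.57, -0.04, -0.32, -0.67, 0.27]
[-0.01, 0.57, -0.04, -0.33, -0.67, 0.25]
[-0.01, 0.57, -0.04, -0.34, -0.67, 0.23]
[-0.01, 0.57, -0.04, -0.35, -0.67, 0.21]
[-0.01, 0.57, -0.04, -0.36, -0.67, 0.19]
[-0.01, 0.57, -0.04, -0.37, -0.67, 0.17]
[-0.01, 0.57, -0.04, -0.37, -0.68, 0.14]
```

```bash
python3 -m inch '[[0,0.57,-0.04,-0.17,-0.65,0.25,0],[0,0.57,-0.04,-0.19,-0.65,0.25,0],[0,0.57,-0.04,-0.2,-0.65,0.25,0],[0,0.57,-0.04,-0.23,-0.66,0.25,0],[0,0.57,-0.04,-0.25,-0.66,0.25,0],[0,0.57,-0.04,-0.26,-0.66,0.25,0],[0,0.57,-0.04,-0.28,-0.66,0.25,0],[0,0.57,-0.04,-0.29,-0.66,0.25,0]]'
python3 -m inch '[[0,0.57,-0.04,-0.31,-0.66,0.29,0],[0,0.57,-0.04,-0.32,-0.67,0.27,0],[0,0.57,-0.04,-0.33,-0.67,0.25,0],[0,0.57,-0.04,-0.34,-0.67,0.23,0],[0,0.57,-0.04,-0.35,-0.67,0.2,0],[0,0.57,-0.04,-0.36,-0.67,0.19,0],[0,0.57,-0.04,-0.37,-0.67,0.17,0],[0,0.57,-0.04,-0.37,-0.68,0.14,0]]'
python3 - <<'E'
from h import *
goto(pan(18,22,30),4.1,-8,4)
E
```

```text
clock: 9.5
position: [512.9, 131.1, 278.7]
ee_rot: [-179.1, 8.8, 2.1]
wrist_force: [0.2, 0.9, -2.0]
gripper_width: 21.8
gripper_force: 60.0
clock: 10.5
position: [424.4, 288.7, 225.2]
ee_rot: [-179.2, -17.4, 3.5]
wrist_force: [0.9, 0.9, -1.4]
gripper_width: 21.7
gripper_force: 60.0
now lip [569.  300.2 124.5] yaw/up/roll [ 3.8 -7.8  0.8] q [ -23.    6.  -22.  119.   19.   43. -144.] F [ 0.9  0.9 -1.4] grip 21.7 t 10.5
tcp target [412. 287. 131.]
[-0.03, -0.01, -0.03, -0.33, 0.02, 0.72]
[-0.03, -0.01, -0.03, -0.33, 0.01, 0.72]
[-0.03, -0.01, -0.03, -0.33, 0.01, 0.72]
[-0.03, -0.01, -0.03, -0.33, 0.01, 0.72]
```

```bash
python3 -m inch '[[-0.03,0,-0.03,-0.33,0.02,0.72,0],[-0.03,0,-0.03,-0.33,0,0.72,0],[-0.03,0,-0.03,-0.33,0,0.72,0],[-0.03,0,-0.03,-0.33,0,0.72,0],[0,0,0,0,0,0,0]]'
python3 - <<'E'
from h import *
c=capture("side"); cv2.imwrite("pics/s2.png",cv2.resize(c["color"][230:370,140:320,::-1],(0,0),fx=4,fy=4,interpolation=2))
goto(pan(18,22,6),4.1,-6,3)
E
```

```text
clock: 11.12
position: [411.9, 287.1, 129.9]
ee_rot: [179.8, -17.2, 4.3]
wrist_force: [0.1, 0.4, -1.3]
gripper_width: 21.3
gripper_force: 60.0
now lip [557.  298.6  30. ] yaw/up/roll [ 4.1 -7.9 -0.1] q [ -28.   14.  -20.  125.   31.   33. -157.] F [ 0.   0.2 -2.1] grip 22.1 t 11.175
tcp target [409. 287. 102.]
[0.01, 0.11, 0.0, -0.14, 0.0, 0.29]
[0.01, 0.11, 0.0, -0.14, 0.0, 0.29]
[0.01, 0.11, 0.0, -0.14, 0.0, 0.29]
```

View pics/s2.png

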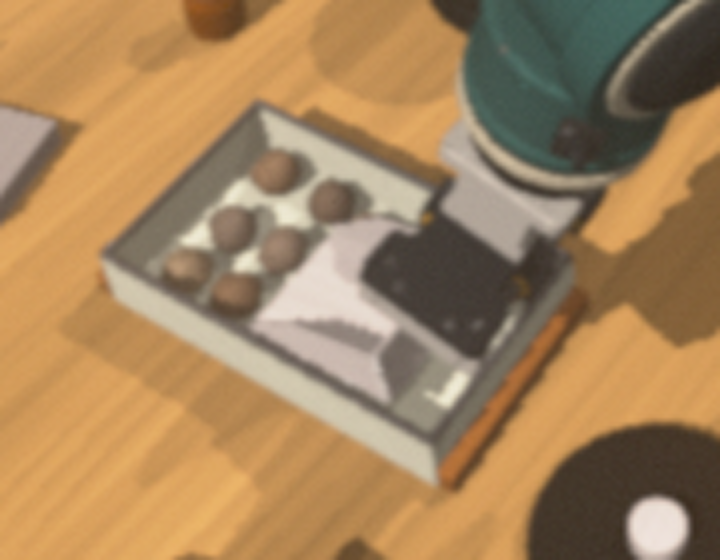

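```bash
python3 - <<'E'
from h import *
goto(pan(22,20,6),6,-9,3)
E
```

```text
now lip [557.  298.6  30. ] yaw/up/roll [ 4.1 -7.9 -0.1] q [ -28.   14.  -20.  125.   31.   33. -157.] F [ 0.   0.2 -2.1] grip 22.1 t 11.175
tcp target [418. 281. 110.]
[0.04, -0.06, -0.1, -0.01, 0.08, 0.24]
[0.04, -0.06, -0.1, -0.01, 0.08, 0.24]
[0.04, -0.06, -0.1, -0.01, 0.08, 0.24]
```

```bash
python3 -m inch '[[0.04,-0.06,-0.1,0,0.08,0.24,0],[0.04,-0.06,-0.1,0,0.08,0.24,0],[0.04,-0.06,-0.1,0,0.08,0.24,0],[0,0,0,0,0,0,0]]'
python3 - <<'E'
from h import *
print(lippan()); goto(pan(70,20,5),6,-5,6)
E
```

```text
clock: 11.68
position: [419.9, 280.4, 110.1]
ee_rot: [-179.9, -16.2, 6.0]
wrist_force: [0.2, -0.0, -2.2]
gripper_width: 21.8
gripper_force: 60.0
[23.5 19.5  6.3]
now lip [562.  296.1   6.3] yaw/up/roll [ 5.9 -8.9  0.1] q [ -26.   16.  -19.  125.   31.   30. -154.] F [ 0.2 -0.  -2.2] grip 21.8 t 11.675
tcp target [459. 283.  99.]
[-0.0, 0.11, -0.0, 0.19, 0.01, 0.12]
[-0.0, 0.11, -0.0, 0.19, 0.01, 0.12]
[-0.0, 0.11, -0.0, 0.19, 0.01, 0.13]
[-0.0, 0.11, -0.0, 0.19, 0.01, 0.13]
[-0.0, 0.11, -0.0, 0.19, 0.01, 0.13]
[-0.0, 0.11, -0.0, 0.19, 0.01, 0.13]
```

```bash
python3 -m inch '[[0,0.11,0,0.19,0,0.12,0],[0,0.11,0,0.19,0,0.12,0],[0,0.11,0,0.19,0,0.13,0],[0,0.11,0,0.19,0,0.13,0],[0,0.11,0,0.19,0,0.13,0],[0,0.11,0,0.19,0,0.13,0]]'
python3 - <<'E'
from h import *
print(lippan()); goto(pan(112,20,5),5,-1,6)
E
```

```text
clock: 12.42
position: [459.4, 285.2, 99.2]
ee_rot: [-179.9, -20.1, 6.0]
wrist_force: [-0.4, 0.2, -1.4]
gripper_width: 21.8
gripper_force: 60.0
[69.9 21.7  5.3]
now lip [608.2 301.7   5.3] yaw/up/roll [ 6.  -5.1  0.1] q [ -30.   19.  -13.  124.   38.   26. -159.] F [-0.4  0.2 -1.4] grip 21.8 t 12.425
tcp target [495. 289.  88.]
[-0.01, 0.12, 0.02, 0.16, 0.0, 0.13]
[-0.01, 0.12, 0.02, 0.16, 0.0, 0.13]
[-0.01, 0.12, 0.02, 0.16, 0.0, 0.13]
[-0.01, 0.12, 0.02, 0.16, 0.0, 0.13]
[-0.01, 0.12, 0.02, 0.16, -0.0, 0.13]
[-0.01, 0.12, 0.02, 0.16, -0.0, 0.14]
```

```bash
python3 - <<'E'
from h import *
goto(pan(109,20,5),11,-3,6)
E
```

```text
now lip [608.2 301.7   5.3] yaw/up/roll [ 6.  -5.1  0.1] q [ -30.   19.  -13.  124.   38.   26. -159.] F [-0.4  0.2 -1.4] grip 21.8 t 12.425
tcp target [497. 273.  93.]
[0.05, 0.06, -0.14, 0.18, 0.09, 0.1]
[0.05, 0.06, -0.14, 0.18, 0.09, 0.1]
[0.05, 0.06, -0.14, 0.17, 0.1, 0.1]
[0.05, 0.06, -0.14, 0.17, 0.1, 0.1]
[0.05, 0.06, -0.14, 0.17, 0.1, 0.1]
[0.05, 0.06, -0.14, 0.17, 0.11, 0.1]
```

```bash
python3 -m inch '[[0.05,0.06,-0.14,0.18,0.09,0.1,0],[0.05,0.06,-0.14,0.18,0.09,0.1,0],[0.05,0.06,-0.14,0.17,0.1,0.1,0],[0.05,0.06,-0.14,0.17,0.1,0.1,0],[0.05,0.06,-0.14,0.17,0.1,0.1,0],[0.05,0.06,-0.14,0.17,0.1,0.1,0],[0,0,0,0,0,0,0]]'
python3 - <<'E'
from h import *
c=capture("side"); t=capture("top")
a=cv2.resize(c["color"][230:370,140:290,::-1],(450,420),interpolation=2); b=cv2.resize(t["color"][160:280,160:260,::-1],(350,420),interpolation=2)
cv2.imwrite("pics/s3.png",np.hstack([a,b])[:, :800])
print(lippan()); goto(pan(105,20,25),12,8,6)
E
```

```text
clock: 13.3
position: [497.1, 272.8, 93.6]
ee_rot: [180.0, -22.1, 11.2]
wrist_force: [-0.3, 0.3, -3.5]
gripper_width: 21.8
gripper_force: 60.0
[108.4  20.4   5.2]
now lip [646.7 303.1   5.2] yaw/up/roll [11.1 -3.  -0. ] q [ -26.   21.  -12.  123.   41.   22. -152.] F [-0.4  0.5 -4. ] grip 21.9 t 13.4
tcp target [480. 267.  83.]
[0.01, 0.32, -0.02, -0.11, 0.02, 0.02]
[0.01, 0.32, -0.02, -0.11, 0.01, 0.02]
[0.01, 0.32, -0.02, -0.11, 0.01, 0.01]
[0.01, 0.32, -0.02, -0.12, 0.01, 0.01]
[0.01, 0.32, -0.02, -0.12, 0.01, 0.01]
[0.01, 0.32, -0.02, -0.12, 0.01, 0.0]
```

View pics/s3.png

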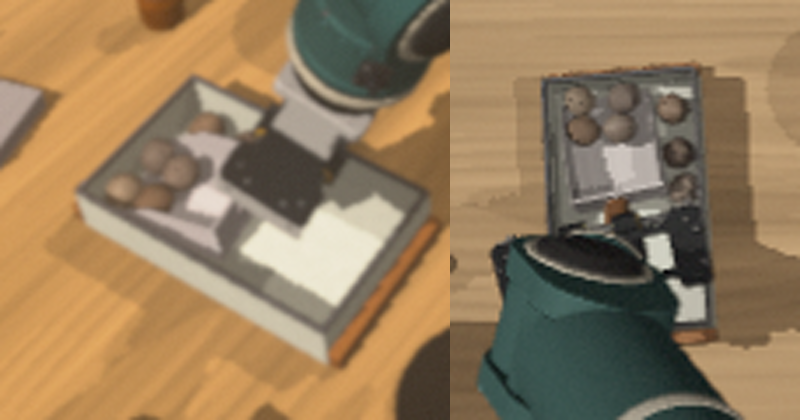

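```bash
python3 - <<'E'
from h import *
goto(pan(111,20,24),12,7,6)
R,p=tool_for(pan(111,20,24),12,7); R1,p1=tool_for(pan(104,20,80),15,18); plan(R,p,R1,p1,6)
E
```

```text
now lip [646.7 303.1   5.2] yaw/up/roll [11.1 -3.  -0. ] q [ -26.   21.  -12.  123.   41.   22. -152.] F [-0.4  0.5 -4. ] grip 21.9 t 13.4
tcp target [487. 268.  84.]
[0.01, 0.29, -0.02, -0.07, 0.02, 0.03]
[0.01, 0.29, -0.02, -0.07, 0.02, 0.02]
[0.01, 0.29, -0.02, -0.08, 0.02, 0.02]
[0.01, 0.29, -0.02, -0.08, 0.02, 0.02]
[0.01, 0.29, -0.02, -0.08, 0.02, 0.02]
[0.01, 0.29, -0.02, -0.08, 0.02, 0.01]
[0.05, 0.32, -0.07, -0.0, 0.05, -0.15]
[0.05, 0.32, -0.07, 0.0, 0.04, -0.15]
[0.05, 0.32, -0.07, 0.01, 0.04, -0.15]
[0.05, 0.32, -0.07, 0.01, 0.04, -0.15]
[0.05, 0.32, -0.07, 0.02, 0.04, -0.15]
[0.05, 0.32, -0.07, 0.02, 0.04, -0.15]
```

```bash
python3 -m inch '[[0,0.29,-0.02,-0.07,0.02,0.03,0],[0,0.29,-0.02,-0.07,0.02,0.02,0],[0,0.29,-0.02,-0.08,0.02,0.02,0],[0,0.29,-0.02,-0.08,0.02,0.02,0],[0,0.29,-0.02,-0.08,0.02,0.02,0],[0,0.29,-0.02,-0.08,0.02,0,0]]'
python3 - <<'E'
from h import *
print(lippan()); goto(pan(105,20,60),14,14,6)
E
```

```text
clock: 14.15
position: [491.1, 273.0, 105.6]
ee_rot: [178.7, -29.6, 12.3]
wrist_force: [-6.7, -1.0, -4.7]
gripper_width: 21.4
gripper_force: 60.0
[112.9  22.2  38. ]
now lip [651.1 305.2  38. ] yaw/up/roll [11.6  4.5 -1.1] q [ -59.   19.   21.  129.   46.   11. -162.] F [-6.7 -1.  -4.7] grip 21.4 t 14.15
tcp target [476. 260. 100.]
[0.07, 0.28, -0.04, -0.1, 0.05, -0.02]
[0.07, 0.28, -0.04, -0.1, 0.05, -0.02]
[0.07, 0.28, -0.04, -0.1, 0.05, -0.02]
[0.07, 0.28, -0.04, -0.1, 0.05, -0.03]
[0.07, 0.28, -0.04, -0.1, 0.05, -0.03]
[0.07, 0.28, -0.04, -0.1, 0.05, -0.03]
```

```bash
python3 - <<'E'
from h import *
goto(pan(104,18,100),20,6,8)
c=capture("top");cv2.imwrite("pics/t4.png",cv2.resize(c["color"][160:280,160:260,::-1],(0,0),fx=4,fy=4,interpolation=2))
E
```

```text
now lip [651.1 305.2  38. ] yaw/up/roll [11.6  4.5 -1.1] q [ -59.   19.   21.  129.   46.   11. -162.] F [-6.7 -1.  -4.7] grip 21.4 t 14.15
tcp target [488. 243. 163.]
[0.11, 0.03, -0.15, 0.08, 0.12, -0.23]
[0.11, 0.03, -0.15, 0.08, 0.12, -0.23]
[0.11, 0.03, -0.15, 0.08, 0.12, -0.23]
[0.11, 0.03, -0.15, 0.08, 0.12, -0.23]
[0.11, 0.03, -0.15, 0.08, 0.12, -0.23]
[0.11, 0.03, -0.15, 0.08, 0.12, -0.23]
[0.11, 0.03, -0.15, 0.08, 0.11, -0.23]
[0.11, 0.03, -0.15, 0.08, 0.11, -0.23]
```

View pics/t4.png

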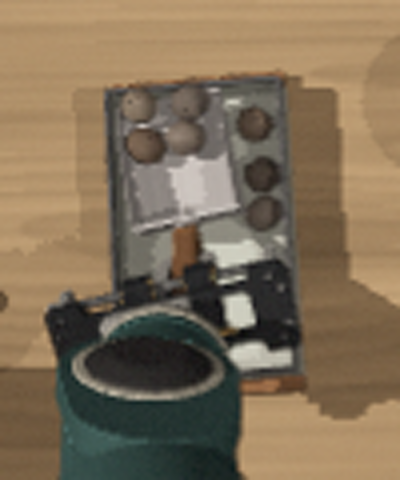

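```bash
python3 -m inch '[[0,0,-0.1,-0.05,0.08,-0.1,0],[0.1,0,-0.15,0,0.12,-0.15,0],[0.1,0,-0.15,0.05,0.12,-0.2,0],[0.1,0.05,-0.15,0.08,0.12,-0.23,0],[0.1,0.1,-0.15,0.08,0.12,-0.23,0],[0.1,0.1,-0.15,0.08,0.12,-0.23,0]]'
python3 - <<'E'
from h import *
c=capture("top");cv2.imwrite("pics/t5.png",cv2.resize(c["color"][160:280,160:260,::-1],(0,0),fx=4,fy=4,interpolation=2))
print(lippan()); goto(pan(100,10,130),22,14,8)
E
```

```text
clock: 14.95
position: [486.5, 250.5, 140.1]
ee_rot: [178.8, -31.1, 17.9]
wrist_force: [0.9, -1.0, -3.3]
gripper_width: 21.5
gripper_force: 60.0
[105.6  16.1  77.3]
now lip [644.2 298.6  77.3] yaw/up/roll [17.3  6.  -1. ] q [ -48.   12.   12.  131.   46.   11. -152.] F [ 1.6 -0.9 -1.5] grip 21.5 t 15.0
tcp target [480. 227. 170.]
[0.08, 0.18, -0.07, 0.01, 0.09, -0.13]
[0.08, 0.18, -0.07, 0.02, 0.09, -0.13]
[0.08, 0.18, -0.07, 0.02, 0.08, -0.13]
[0.08, 0.18, -0.07, 0.02, 0.08, -0.13]
[0.08, 0.18, -0.07, 0.02, 0.08, -0.13]
[0.08, 0.18, -0.07, 0.02, 0.08, -0.13]
[0.08, 0.18, -0.07, 0.02, 0.08, -0.13]
[0.08, 0.18, -0.07, 0.03, 0.08, -0.13]
```

View pics/t5.png

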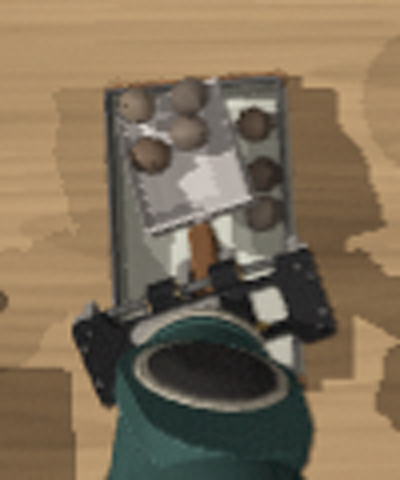

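```bash
python3 -m inch '[[0,0,0,0.1,0,-0.17,0],[0,0,0,0.15,0,-0.25,0],[0,0.05,0,0.2,0,-0.34,0],[0,0.1,0,0.2,0,-0.34,0],[0,0.2,0,0.2,0,-0.34,0],[0,0.25,0,0.18,0,-0.34,0],[0,0.3,0,0.18,0,-0.34,0],[0,0.3,0,0.15,0,-0.3,0]]'
python3 - <<'E'
from h import *
print(lippan()); goto(pan(90,10,170),20,22,8)
E
```

```text
clock: 16.0
position: [481.3, 251.3, 223.3]
ee_rot: [178.7, -38.0, 18.0]
wrist_force: [0.5, 0.1, -2.9]
gripper_width: 21.5
gripper_force: 60.0
[106.6  19.4 180.1]
now lip [644.9 302.  180.1] yaw/up/roll [17.4 12.8 -1. ] q [ -48.    1.    9.  132.   52.   17. -157.] F [ 0.5  0.1 -2.9] grip 21.5 t 16.0
tcp target [464. 230. 185.]
[0.06, 0.2, -0.03, -0.17, 0.06, 0.07]
[0.06, 0.2, -0.03, -0.17, 0.06, 0.06]
[0.06, 0.2, -0.03, -0.18, 0.06, 0.06]
[0.06, 0.2, -0.03, -0.18, 0.06, 0.06]
[0.06, 0.2, -0.03, -0.18, 0.06, 0.05]
[0.06, 0.2, -0.03, -0.18, 0.06, 0.05]
[0.06, 0.2, -0.03, -0.18, 0.06, 0.04]
[0.06, 0.2, -0.03, -0.18, 0.06, 0.04]
```

```bash
python3 -m inch '[[0.05,0.2,0,-0.02,0.02,-0.03,0],[0.05,0.25,0,-0.05,0.05,-0.03,0],[0.05,0.25,0,-0.05,0.1,-0.03,0],[0.05,0.25,0,-0.05,0.15,-0.03,0],[0,0,0,0,0.2,0,0]]'
python3 - <<'E'
from h import *
c=capture("top");W=cloud(c); X,Y,Z=np.moveaxis(W,-1,0);hsv=cv2.cvtColor(c["color"],cv2.COLOR_RGB2HSV)
cv2.imwrite("pics/t6.png",cv2.resize(c["color"][140:280,160:300,::-1],(0,0),fx=4,fy=4,interpolation=2))
print(lippan()); goto([610,-12,175],4,18,18)
E
```

```text
clock: 16.62
position: [485.5, 230.7, 236.1]
ee_rot: [-179.9, -41.3, 18.3]
wrist_force: [0.3, -0.3, -3.7]
gripper_width: 21.5
gripper_force: 60.0
[110.8   1.8 202.4]
now lip [650.4 284.7 202.4] yaw/up/roll [18.1 16.1  0.1] q [ -34.   -1.   -1.  134.   58.   13. -160.] F [ 0.6 -1.3 -3.8] grip 21.8 t 16.675
tcp target [436. -25. 203.]
[-0.09, 0.02, 0.1, -0.22, 0.42, -0.11]
[-0.09, 0.02, 0.1, -0.21, 0.42, -0.11]
[-0.09, 0.02, 0.1, -0.21, 0.43, -0.1]
[-0.09, 0.02, 0.1, -0.2, 0.43, -0.1]
[-0.09, 0.02, 0.1, -0.2, 0.43, -0.1]
[-0.09, 0.02, 0.1, -0.19, 0.43, -0.09]
[-0.09, 0.02, 0.1, -0.19, 0.44, -0.09]
[-0.09, 0.02, 0.1, -0.19, 0.44, -0.08]
[-0.09, 0.02, 0.1, -0.18, 0.44, -0.08]
[-0.09, 0.02, 0.1, -0.18, 0.44, -0.08]
[-0.09, 0.02, 0.1, -0.17, 0.45, -0.07]
[-0.09, 0.02, 0.1, -0.17, 0.45, -0.07]
[-0.09, 0.02, 0.1, -0.16, 0.45, -0.06]
[-0.09, 0.02, 0.1, -0.16, 0.45, -0.06]
[-0.09, 0.02, 0.1, -0.15, 0.46, -0.06]
[-0.09, 0.02, 0.1, -0.15, 0.46, -0.05]
[-0.09, 0.02, 0.1, -0.14, 0.46, -0.05]
[-0.09, 0.02, 0.1, -0.14, 0.46, -0.04]
```

View pics/t6.png

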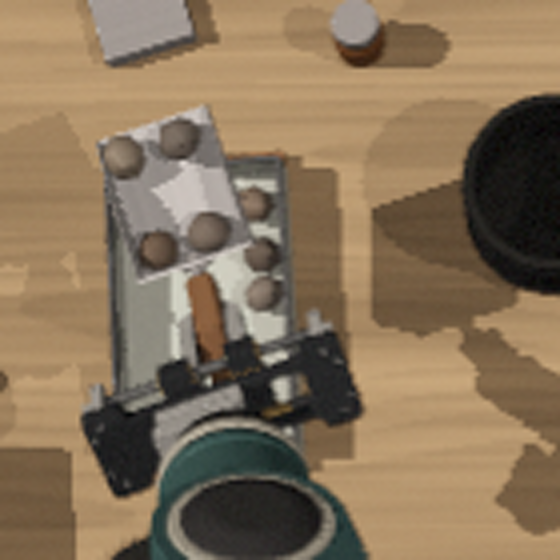

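```bash
python3 -m inch '[[0,0,0,-0.05,0.25,-0.05,0],[0,0,0,-0.1,0.3,-0.1,0],[0,0,0,-0.15,0.35,-0.1,0],[-0.05,0,0.05,-0.2,0.43,-0.1,0],[-0.09,0.02,0.1,-0.2,0.43,-0.1,0],[-0.09,0.02,0.1,-0.2,0.43,-0.1,0],[-0.09,0.02,0.1,-0.2,0.43,-0.1,0],[-0.09,0.02,0.1,-0.2,0.43,-0.1,0]]'
python3 - <<'E'
from h import *
goto([610,-12,175],4,18,11)
E
```

```text
clock: 17.68
position: [470.3, 131.5, 226.6]
ee_rot: [-179.9, -41.7, 14.9]
wrist_force: [0.2, -0.1, -3.7]
gripper_width: 21.7
gripper_force: 60.0
now lip [638.  176.9 194.4] yaw/up/roll [14.8 16.5  0.1] q [ -55.   -9.   30.  142.   66.   11. -160.] F [ 0.2 -0.1 -3.7] grip 21.7 t 17.675
tcp target [436. -25. 203.]
[-0.12, 0.02, 0.13, -0.21, 0.43, -0.09]
[-0.12, 0.02, 0.13, -0.21, 0.44, -0.09]
[-0.12, 0.02, 0.13, -0.2, 0.44, -0.08]
[-0.12, 0.02, 0.13, -0.2, 0.44, -0.08]
[-0.12, 0.02, 0.13, -0.19, 0.45, -0.08]
[-0.12, 0.02, 0.13, -0.19, 0.45, -0.07]
[-0.12, 0.02, 0.13, -0.18, 0.45, -0.07]
[-0.12, 0.02, 0.13, -0.17, 0.45, -0.06]
[-0.12, 0.02, 0.13, -0.17, 0.46, -0.06]
[-0.12, 0.02, 0.13, -0.16, 0.46, -0.05]
[-0.12, 0.02, 0.13, -0.16, 0.46, -0.05]
```

```bash
python3 - <<'E'
from h import *
goto([645,60,215],8,12,9)
E
```

```text
now lip [638.  176.9 194.4] yaw/up/roll [14.8 16.5  0.1] q [ -55.   -9.   30.  142.   66.   11. -160.] F [ 0.2 -0.1 -3.7] grip 21.7 t 17.675
tcp target [476.  35. 261.]
[-0.09, -0.09, 0.1, 0.03, 0.35, -0.14]
[-0.09, -0.09, 0.1, 0.03, 0.35, -0.14]
[-0.09, -0.09, 0.1, 0.04, 0.35, -0.14]
[-0.09, -0.09, 0.1, 0.04, 0.35, -0.13]
[-0.09, -0.09, 0.1, 0.04, 0.35, -0.13]
[-0.09, -0.09, 0.1, 0.04, 0.35, -0.13]
[-0.09, -0.09, 0.1, 0.05, 0.35, -0.13]
[-0.09, -0.09, 0.1, 0.05, 0.35, -0.12]
[-0.09, -0.09, 0.1, 0.05, 0.35, -0.12]
```

```bash
python3 -m inch '[[-0.09,-0.09,0.1,0.03,0.35,-0.14,0],[-0.09,-0.09,0.1,0.03,0.35,-0.14,0],[-0.09,-0.09,0.1,0.04,0.35,-0.14,0],[-0.09,-0.09,0.1,0.04,0.35,-0.13,0],[-0.09,-0.09,0.1,0.04,0.35,-0.13,0],[-0.09,-0.09,0.1,0.04,0.35,-0.13,0],[-0.09,-0.09,0.1,0.05,0.35,-0.13,0],[-0.09,-0.09,0.1,0.05,0.35,-0.12,0]]'
python3 - <<'E'
from h import *
goto([620,-17,170],3,5,8)
E
```

```text
clock: 18.68
position: [475.6, 46.4, 257.5]
ee_rot: [179.7, -37.5, 8.9]
wrist_force: [-0.2, 0.1, -2.9]
gripper_width: 21.5
gripper_force: 60.0
now lip [644.5  72.9 212.8] yaw/up/roll [ 8.7 12.4 -0.2] q [ -61.  -19.   44.  138.   46.   24. -133.] F [-0.2  0.1 -2.9] grip 21.5 t 18.675
tcp target [456. -26. 236.]
[-0.07, -0.16, 0.11, -0.15, 0.29, -0.01]
[-0.07, -0.16, 0.11, -0.15, 0.29, -0.0]
[-0.07, -0.16, 0.11, -0.15, 0.29, 0.0]
[-0.07, -0.16, 0.11, -0.14, 0.29, 0.01]
[-0.07, -0.16, 0.11, -0.14, 0.29, 0.01]
[-0.07, -0.16, 0.11, -0.14, 0.29, 0.02]
[-0.07, -0.16, 0.11, -0.13, 0.3, 0.02]
[-0.07, -0.16, 0.11, -0.13, 0.3, 0.02]
```

```bash
python3 -m inch '[[-0.07,-0.1,0.1,-0.1,0.3,-0.01,0],[-0.07,-0.1,0.1,-0.1,0.3,0,0],[-0.07,-0.15,0.1,-0.14,0.3,0,0],[-0.07,-0.15,0.1,-0.14,0.3,0.01,0],[-0.07,-0.16,0.1,-0.14,0.3,0.01,0],[-0.07,-0.16,0.1,-0.14,0.3,0.02,0],[-0.07,-0.16,0.1,-0.13,0.3,0.02,0],[-0.07,-0.16,0.1,-0.13,0.25,0.02,0]]'
python3 - <<'E'
from h import *
goto([612,-17,130],2,-14,10)
c=capture("top");cv2.imwrite("pics/t7.png",cv2.resize(c["color"][120:260,220:360,::-1],(0,0),fx=4,fy=4,interpolation=2))
E
```

```text
clock: 19.68
position: [459.5, -26.7, 238.3]
ee_rot: [179.7, -31.0, 3.3]
wrist_force: [-0.7, 0.1, -3.3]
gripper_width: 21.8
gripper_force: 60.0
now lip [624.  -17.4 174.6] yaw/up/roll [ 3.1  5.8 -0.3] q [ -60.  -21.   51.  137.   38.   30. -122.] F [-0.7  0.1 -3.3] grip 21.8 t 19.675
tcp target [479. -22. 246.]
[-0.0, -0.35, 0.02, 0.07, -0.01, 0.01]
[-0.0, -0.35, 0.02, 0.07, -0.01, 0.01]
[-0.0, -0.35, 0.02, 0.07, -0.01, 0.01]
[-0.0, -0.35, 0.02, 0.07, -0.01, 0.0]
[-0.0, -0.35, 0.02, 0.07, -0.01, 0.0]
[-0.0, -0.35, 0.02, 0.07, -0.01, -0.0]
[-0.0, -0.35, 0.02, 0.07, -0.01, -0.0]
[-0.0, -0.35, 0.02, 0.07, -0.01, -0.01]
[-0.0, -0.35, 0.02, 0.07, -0.01, -0.01]
[-0.0, -0.35, 0.02, 0.07, -0.01, -0.01]
```

View pics/t7.png

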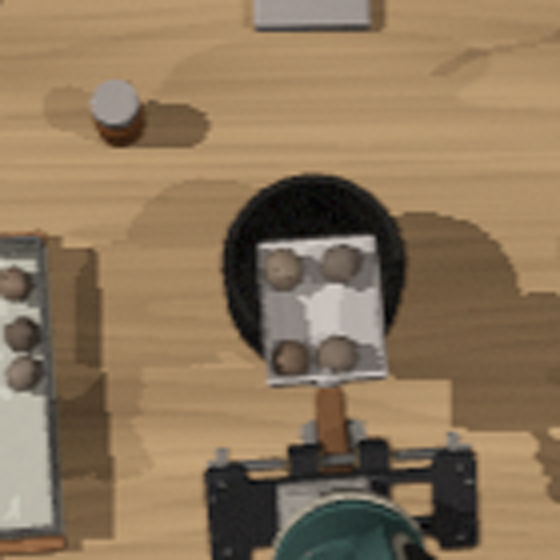

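```bash
python3 -m inch '[[0,-0.35,0.02,0.07,0,0.01,0],[0,-0.35,0.02,0.07,0,0.01,0],[0,-0.35,0.02,0.07,0,0.01,0],[0,-0.35,0.02,0.07,-0.02,0,0],[0,-0.35,0.02,0.07,-0.02,0,0],[0,-0.35,0.02,0.07,-0.02,0,0],[0,-0.35,0.02,0.07,0,0,0],[0,-0.35,0.02,0.07,0,0,0]]'
python3 - <<'E'
from h import *
goto([600,-17,128],0,-45,10)
E
```

```text
clock: 20.72
position: [475.5, -23.0, 244.8]
ee_rot: [-179.8, -15.0, 2.3]
wrist_force: [-0.2, -0.1, -4.1]
gripper_width: 21.9
gripper_force: 60.0
now lip [616.1 -16.2 138.1] yaw/up/roll [  2.3 -10.2   0.2] q [ -77.  -10.   72.  124.   15.   45. -101.] F [-0.2 -0.1 -4.1] grip 21.9 t 20.725
tcp target [545. -18. 296.]
[-0.0, -0.61, 0.04, 0.27, -0.01, -0.1]
[-0.0, -0.61, 0.04, 0.26, -0.01, -0.12]
[-0.0, -0.61, 0.04, 0.26, -0.01, -0.14]
[-0.0, -0.61, 0.04, 0.25, -0.01, -0.15]
[-0.0, -0.61, 0.04, 0.24, -0.01, -0.17]
[-0.0, -0.61, 0.04, 0.23, -0.01, -0.18]
[-0.0, -0.61, 0.04, 0.21, -0.01, -0.19]
[-0.0, -0.61, 0.04, 0.2, -0.01, -0.21]
[-0.0, -0.61, 0.04, 0.19, -0.02, -0.22]
[-0.0, -0.61, 0.04, 0.18, -0.02, -0.23]
```

```bash
python3 -m inch '[[0,-0.6,0.04,0.27,0,-0.1,0],[0,-0.6,0.04,0.26,0,-0.12,0],[0,-0.6,0.04,0.26,0,-0.14,0]]'
python3 - <<'E'
from h import *
print(state()["q"]);goto([600,-17,128],0,-45,7)
E
```

```text
clock: 21.1
position: [495.5, -22.8, 259.5]
ee_rot: [-179.9, -4.8, 1.7]
wrist_force: [-0.6, 0.2, -1.8]
gripper_width: 21.9
gripper_force: 60.0
[-61.63346413  12.18828252  69.23195974 113.11909291 -14.31315733
  58.4217216  -74.525206  ]
now lip [615.2 -18.4 129.6] yaw/up/roll [  1.6 -20.3   0.1] q [-62.  12.  69. 113. -14.  58. -75.] F [-0.6  0.2 -1.8] grip 21.9 t 21.1
tcp target [545. -18. 296.]
[0.0, -0.62, 0.04, 0.25, -0.02, -0.15]
[0.0, -0.62, 0.04, 0.24, -0.02, -0.17]
[0.0, -0.62, 0.04, 0.23, -0.02, -0.18]
[0.0, -0.62, 0.04, 0.22, -0.02, -0.2]
[0.0, -0.62, 0.04, 0.21, -0.02, -0.21]
[0.0, -0.62, 0.04, 0.19, -0.02, -0.22]
[0.0, -0.62, 0.04, 0.18, -0.02, -0.23]
```

Works within limits; continue the pour.

```bash
python3 -m inch '[[0,-0.6,0.04,0.25,-0.02,-0.15,0],[0,-0.6,0.04,0.24,-0.02,-0.17,0],[0,-0.6,0.04,0.23,-0.02,-0.18,0],[0,-0.6,0.04,0.22,-0.02,-0.2,0],[0,-0.6,0.04,0.2,-0.02,-0.2,0],[0,-0.6,0.04,0.2,-0.02,-0.22,0],[0,-0.6,0.04,0.18,-0.02,-0.23,0],[0,0,0,0,0,0,0]]'
python3 - <<'E'
from h import *
print(state()["q"]);goto([600,-20,128],0,-62,6)
c=capture("top");cv2.imwrite("pics/t8.png",cv2.resize(c["color"][120:260,220:360,::-1],(0,0),fx=4,fy=4,interpolation=2))
E
```

```text
clock: 22.1
position: [545.3, -18.2, 295.3]
ee_rot: [179.8, 19.1, 0.1]
wrist_force: [-0.6, -0.8, -2.3]
gripper_width: 21.7
gripper_force: 60.0
[-39.09676778  34.61532364  58.16694904  86.9454899  -22.6449215
  92.89756269 -68.44579469]
now lip [602. -18. 128.] yaw/up/roll [ -0.2 -44.3  -0.3] q [-39.  35.  58.  87. -23.  93. -68.] F [-0.6 -0.8 -2.3] grip 21.7 t 22.1
tcp target [597. -21. 305.]
[0.01, -0.52, -0.0, 0.25, 0.02, -0.14]
[0.01, -0.52, -0.0, 0.25, 0.02, -0.16]
[0.01, -0.52, -0.0, 0.24, 0.01, -0.17]
[0.01, -0.52, -0.0, 0.23, 0.01, -0.18]
[0.01, -0.52, -0.0, 0.22, 0.01, -0.19]
[0.01, -0.52, -0.0, 0.21, 0.01, -0.2]
```

View pics/t8.png

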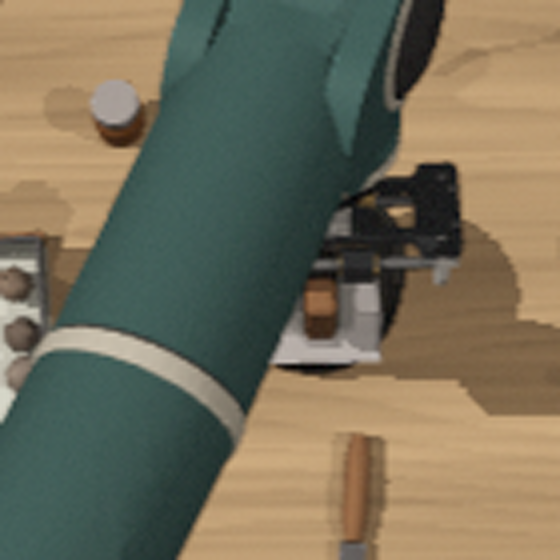

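```bash
python3 -m inch '[[0,-0.52,0,0.25,0.02,-0.14,0],[0,-0.52,0,0.25,0.02,-0.16,0],[0,-0.52,0,0.24,0,-0.17,0],[0,-0.52,0,0.23,0,-0.18,0],[0,-0.5,0,0.22,0,-0.19,0],[0,-0.5,0,0.2,0,-0.2,0],[0,0,0,0,0,0,0],[0,0,0,0,0,0,0]]'
python3 - <<'E'
from h import *
goto([560,-180,190],-3,0,14)
E
```

```text
clock: 23.15
position: [595.4, -19.6, 306.0]
ee_rot: [179.9, 36.6, -0.0]
wrist_force: [-1.0, -0.2, -1.8]
gripper_width: 21.9
gripper_force: 60.0
now lip [599.  -19.1 129.3] yaw/up/roll [ -0.3 -61.8  -0.3] q [-23.  47.  45.  65. -21. 115. -71.] F [-1.  -0.2 -1.8] grip 21.9 t 23.15
tcp target [ 403. -173.  270.]
[0.0, 0.77, 0.04, -0.32, 0.36, 0.34]
[0.0, 0.77, 0.04, -0.34, 0.37, 0.32]
[0.0, 0.77, 0.04, -0.36, 0.37, 0.29]
[0.0, 0.77, 0.04, -0.38, 0.37, 0.26]
[0.0, 0.77, 0.04, -0.4, 0.37, 0.23]
[0.0, 0.77, 0.04, -0.42, 0.37, 0.2]
[0.0, 0.77, 0.04, -0.43, 0.37, 0.17]
[0.0, 0.77, 0.04, -0.44, 0.38, 0.13]
[0.0, 0.77, 0.04, -0.45, 0.38, 0.1]
[0.0, 0.77, 0.04, -0.45, 0.38, 0.06]
[0.0, 0.77, 0.04, -0.45, 0.38, 0.03]
[0.0, 0.77, 0.04, -0.45, 0.38, -0.01]
[0.0, 0.77, 0.04, -0.45, 0.38, -0.04]
[0.0, 0.77, 0.04, -0.44, 0.39, -0.08]
```

```bash
python3 -m inch '[[0,0.77,0.04,-0.32,0.1,0.25,0],[0,0.77,0.04,-0.34,0.2,0.25,0],[0,0.77,0.04,-0.36,0.37,0.25,0],[0,0.77,0.04,-0.38,0.37,0.22,0],[0,0.77,0.04,-0.4,0.37,0.2,0],[0,0.77,0.04,-0.42,0.37,0.18,0],[0,0.77,0.04,-0.43,0.37,0.15,0]]'
python3 -m inch '[[0,0.77,0.04,-0.44,0.38,0.13,0],[0,0.77,0.04,-0.45,0.38,0.1,0],[0,0.77,0.04,-0.45,0.38,0.06,0],[0,0.77,0.04,-0.45,0.38,0.03,0],[0,0.77,0.04,-0.45,0.38,0,0],[0,0.77,0.04,-0.45,0.38,-0.04,0],[0,0.77,0.04,-0.44,0.38,-0.08,0],[0,0,0,0,0,0,0]]'
cat > look.py <<'E'
from h import *
for n in("top","side"):
    c=capture(n);W=cloud(c);X,Y,Z=np.moveaxis(W,-1,0);hsv=cv2.cvtColor(c["color"],cv2.COLOR_RGB2HSV)
    m=(np.hypot(X-625,Y+17)<62)&(Z<100)
    print(n,"inside px",m.sum(),"z>20:",(m&(Z>20)).sum(),"bright:",(m&(hsv[...,2]>60)).sum())
    mm=(m&(hsv[...,2]>45)).astype(np.uint8); k,lab,st,ce=cv2.connectedComponentsWithStats(mm)
    for i in range(1,k):
        if st[i,4]>8: print("  blob",st[i,4],np.round(np.median(W[lab==i],0)),np.round(np.median(hsv[lab==i],0)))
    m=(np.hypot(X-625,Y+17)<95)&(Z>105)&(Z<125); print("rim circle",cv2.minEnclosingCircle(W[m][:,:2].astype(np.float32)))
    for q in search_frame(n,"stone0")[:12]:
        e=q["extent"];u,v=int(e[0]),int(e[1])
        if 0<=v<420 and 0<=u<560 and q["p"]>.2: print("  stone",round(q["p"],2),np.round(e),np.round(W[v,u]))
l=lip_now(); print(l)
E
python3 look.py
```

```text
clock: 24.02
position: [502.5, -83.6, 295.7]
ee_rot: [179.4, 5.7, -1.5]
wrist_force: [0.7, -0.5, -0.9]
gripper_width: 21.7
gripper_force: 60.0
clock: 25.02
position: [404.8, -160.5, 276.1]
ee_rot: [179.7, -24.9, -3.0]
wrist_force: [0.7, -0.1, -1.7]
gripper_width: 21.6
gripper_force: 60.0
top inside px 867 z>20: 283 bright: 99
  blob 165 [663.  -3.  34.] [14. 72. 63.]
  blob 55 [592. -18.  33.] [14. 64. 57.]
rim circle ((624.720458984375, -18.959001541137695), 74.04251861572266)
  stone 0.57 [226. 215.  10.  12.] [548. 222.  27.]
  stone 0.48 [291. 185.   9.   8.] [645.   4.  39.]
side inside px 106 z>20: 90 bright: 77
  blob 56 [666. -38.  34.] [ 14. 107.  70.]
rim circle ((625.3473510742188, -16.14103889465332), 74.69815063476562)
  stone 0.53 [209. 273.  11.  11.] [625. 242.  30.]
  stone 0.51 [232. 284.  10.  14.] [550. 233.  30.]
  stone 0.44 [264. 207.  10.   3.] [667. -44.  35.]
(array([ 564.91000637, -166.91458992,  198.27152043]), np.float64(-3.0085163787875375), np.float64(-0.09495719561644292), np.float64(-0.2813679840300229))
```

```bash
python3 - <<'E'
from h import *
c=capture("top");W=cloud(c);X,Y,Z=np.moveaxis(W,-1,0);hsv=cv2.cvtColor(c["color"],cv2.COLOR_RGB2HSV)
lip,yaw,up,_=lip_now(); S=scoopR(yaw,up); L=(W-lip)@S   # scoop frame, from lip
m=(L[...,0]<-2)&(L[...,0]>-104)&(abs(L[...,1])<36)&(abs(L[...,2]-20)<35)
print("bowl px",m.sum(),"z pct",np.round(np.percentile(L[m][:,2],[5,50,95])),"brownish",(m&(hsv[...,1]>45)&(hsv[...,2]<170)).sum(), "z>15",(m&(L[...,2]>15)).sum())
m=(np.hypot(X-625,Y+17)<62)&(Z<60)&(Z>22)&(hsv[...,2]>40)
ys,xs=np.where(m); a=np.zeros((36,36),int)
v0,u0=ys.min(),xs.min()
for v in range(v0,ys.max()+1): print(''.join(f"{int(Z[v,u]):3d}" if m[v,u] else "  ." for u in range(u0,xs.max()+1)))
E
```

```text
bowl px 789 z pct [-2.  3.  7.] brownish 0 z>15 4
  .  .  .  .  .  .  . 38 33  .  .  .  .  .  . 35 34  .  .  .  .
  .  .  .  . 37 34 37 40 34 32  .  .  . 30 37 36 33 38 36  .  .
  .  .  . 27 32 37 32 42 43 39 32  . 24 37 35 39 42 39 38 38  .
  .  .  . 36 35 38 37 41 38 42 36 25 28 40 38 33 38 39 36 38  .
  .  .  . 33 35 31 40 36 32 44 38 31 30 32 37 33 37  . 39 33 33
  .  .  . 35 31 37 30 34 35 37 36 22 26 30 32 33 39 38 36 37 31
  .  .  . 23 31 31 33 36 33  . 38  .  . 31 30 37 31 34 37 37  .
  .  .  .  . 27 30 35 31 31 33  .  .  .  . 25 28 27 30 27 30  .
  .  .  . 28 38 24 32 29 22  .  .  .  .  .  .  .  .  .  .  .  .
  . 35 32 33 36 39 32  .  .  .  .  .  .  .  .  .  .  .  .  .  .
 26 35 41 38 38 34 36 31  .  .  .  .  .  .  .  .  .  .  .  .  .
 32 28 32 33 31 35 36 32  .  .  .  .  .  .  .  .  .  .  .  .  .
 30 29 41 45 35 31 33 32  .  .  .  .  .  .  .  .  .  .  .  .  .
 29 36 39 40 34 31 33 30  .  .  .  .  .  .  .  .  .  .  .  .  .
 23 32 35 30 36 34 34 27  .  .  .  .  .  .  .  .  .  .  .  .  .
  . 32 28 35 22 26 27  .  .  .  .  .  .  .  .  .  .  .  .  .  .
  . 32 27 29 33 29  .  .  
[... 233 characters left out ...]
  .  .  .  .  .  .  .  .  .  .  .  .  .  .  .  .  .  .  .  .
  .  .  .  .  .  .  .  .  .  .  .  .  .  .  .  .  .  .  .  .  .
  .  .  .  .  .  .  .  .  .  .  .  .  .  .  .  .  .  .  .  .  .
  .  .  .  .  .  .  .  .  . 22 33 34 35 29  .  .  .  .  .  .  .
  .  .  .  .  .  .  .  .  . 36 26 36 39 36 33 28  .  .  .  .  .
  .  .  .  .  .  .  .  . 28 41 38 43 32 35 38 44  .  .  .  .  .
  .  .  .  .  .  .  .  . 30 37 37 34 38 36 39 29 36  .  .  .  .
  .  .  .  .  .  .  .  . 31 31 29 33 34 36 38 39 33  .  .  .  .
  .  .  .  .  .  .  .  . 27 33 34 34 32 28 35 32 34  .  .  .  .
  .  .  .  .  .  .  .  .  . 32 29 33 31 32 28 29  .  .  .  .  .
  .  .  .  .  .  .  .  .  . 25 30 23 24 34 31  .  .  .  .  .  .
```

```bash
python3 - <<'E'
from h import *
c=capture("top");W=cloud(c)
lip,yaw,up,_=lip_now(); S=scoopR(yaw,up); L=(W-lip)@S
m=(L[...,0]<-4)&(L[...,0]>-100)&(abs(L[...,1])<30)&(abs(L[...,2])<15)
A=np.c_[L[m][:,:2],np.ones(m.sum())]; k=np.linalg.lstsq(A,L[m][:,2],rcond=None)[0]; print("slope deg",np.degrees(k[:2]),k[2])
S0=scoopR(-4.8,0); l0=np.array([582,-302.5,4])+S0@[55,0,0]
goto(l0+[-5,0,60],-4.8,0,9)
E
```

```text
slope deg [ 0.22427302 -0.68201385] 2.856415081588103
now lip [ 565.1 -166.7  198.5] yaw/up/roll [-3.  -0.1 -0.3] q [-33. -22.  45. 131.  17.  41. -90.] F [-0.6  0.2 -1. ] grip 21.8 t 25.325
tcp target [ 475. -295.  144.]
[-0.01, 0.0, 0.03, 0.03, 0.49, 0.57]
[-0.01, 0.0, 0.03, 0.04, 0.49, 0.57]
[-0.01, 0.0, 0.03, 0.04, 0.49, 0.57]
[-0.01, 0.0, 0.03, 0.04, 0.49, 0.57]
[-0.01, 0.0, 0.03, 0.04, 0.48, 0.57]
[-0.01, 0.0, 0.03, 0.04, 0.48, 0.57]
[-0.01, 0.0, 0.03, 0.04, 0.48, 0.57]
[-0.01, 0.0, 0.03, 0.05, 0.48, 0.57]
[-0.01, 0.0, 0.03, 0.05, 0.48, 0.57]
```

```bash
python3 -m inch '[[0,0,0.03,0.03,0.49,0.57,0],[0,0,0.03,0.04,0.49,0.57,0],[0,0,0.03,0.04,0.49,0.57,0],[0,0,0.03,0.04,0.49,0.57,0]]'
python3 -m inch '[[-0.01,0,0.03,0.04,0.48,0.57,0],[-0.01,0,0.03,0.04,0.48,0.57,0],[-0.01,0,0.03,0.04,0.48,0.57,0],[-0.01,0,0.03,0.05,0.48,0.57,0],[-0.01,0,0.03,0.05,0.48,0.57,0],[0,0,0,0,0,0,0]]'
python3 - <<'E'
from h import *
S0=scoopR(-4.8,0); l0=np.array([582,-302.5,4])+S0@[55,0,0]
goto(l0+[-5,0,2],-4.8,0,6)
E
```

```text
clock: 25.82
position: [435.3, -213.5, 221.8]
ee_rot: [-179.7, -24.9, -3.4]
wrist_force: [0.7, 1.7, -1.6]
gripper_width: 21.8
gripper_force: 60.0
clock: 26.58
position: [462.6, -274.7, 154.4]
ee_rot: [-179.3, -23.9, -4.3]
wrist_force: [-0.1, -0.3, -1.5]
gripper_width: 21.6
gripper_force: 60.0
now lip [ 617.9 -284.1   70.6] yaw/up/roll [-4.1 -1.3  0.7] q [-14.  20.  57. 126. -57.  37. -11.] F [-0.1 -0.3 -1.5] grip 21.6 t 26.575
tcp target [ 475. -295.   86.]
[-0.03, 0.04, 0.01, -0.08, 0.11, 0.38]
[-0.03, 0.04, 0.01, -0.08, 0.11, 0.38]
[-0.03, 0.04, 0.01, -0.09, 0.11, 0.38]
[-0.03, 0.04, 0.01, -0.09, 0.11, 0.38]
[-0.03, 0.04, 0.01, -0.09, 0.11, 0.38]
[-0.03, 0.04, 0.01, -0.09, 0.11, 0.38]
```

```bash
python3 -m inch '[[-0.03,0.04,0,-0.08,0.1,0.38,0],[-0.03,0.04,0,-0.08,0.1,0.38,0],[-0.03,0.04,0,-0.09,0.1,0.38,0],[0,0,0,0,0,0,0]]'
python3 - <<'E'
from h import *
S0=scoopR(-4.8,0); l0=np.array([582,-302.5,4])+S0@[55,0,0]
goto(l0+[-5,0,2],-4.8,0,4)
E
```

```text
clock: 27.08
position: [469.3, -282.7, 121.1]
ee_rot: [-179.7, -24.6, -4.3]
wrist_force: [-0.2, 1.1, -2.0]
gripper_width: 21.6
gripper_force: 60.0
now lip [ 625.6 -293.1   39.5] yaw/up/roll [-4.3 -0.5  0.3] q [ -7.  23.  50. 126. -66.  34.  -2.] F [-0.2  1.1 -2. ] grip 21.6 t 27.075
tcp target [ 475. -295.   86.]
[-0.02, 0.02, 0.02, -0.07, 0.1, 0.29]
[-0.02, 0.02, 0.02, -0.07, 0.1, 0.29]
[-0.02, 0.02, 0.02, -0.07, 0.1, 0.29]
[-0.02, 0.02, 0.02, -0.07, 0.1, 0.29]
```

```bash
python3 -m inch '[[0,0.05,0,-0.14,0,0.3,0],[0,0.05,0,-0.14,0,0.3,0],[0,0,0,-0.12,0,0.27,0],[0,0,0,0,0,0,0]]'
python3 - <<'E'
from h import *
l=lip_now()[0]
goto([l[0],l[1],4.5],-4.3,0,3)
E
```

```text
clock: 27.58
position: [469.4, -283.2, 92.8]
ee_rot: [-179.7, -25.3, -4.4]
wrist_force: [0.0, 1.0, -1.1]
gripper_width: 21.8
gripper_force: 60.0
now lip [ 626.5 -293.9   12.8] yaw/up/roll [-4.3  0.1  0.3] q [  7.  22.  33. 127. -68.  27.   1.] F [ 0.   1.  -1.1] grip 21.8 t 27.575
tcp target [ 469. -283.   85.]
[-0.01, -0.0, -0.01, -0.04, -0.0, 0.08]
[-0.01, -0.0, -0.01, -0.04, -0.0, 0.08]
[-0.01, -0.0, -0.01, -0.04, -0.0, 0.08]
```

```bash
python3 -m inch '[[0,0,0,-0.04,0,0.08,0],[0,0,0,-0.04,0,0.08,0],[0,0,0,-0.04,0,0.09,0],[0,0,0,0,0,0,0]]'
python3 - <<'E'
from h import *
l=lip_now()[0]
goto([l[0],l[1],4.0],-4.3,0,1)
E
```

```text
clock: 28.08
position: [469.7, -283.6, 84.1]
ee_rot: [-179.7, -25.3, -4.4]
wrist_force: [2.0, 0.6, 3.7]
gripper_width: 21.8
gripper_force: 60.0
now lip [ 626.9 -294.3    4.2] yaw/up/roll [-4.3  0.1  0.3] q [ 12.  23.  27. 127. -68.  25.   2.] F [2.  0.6 3.7] grip 21.8 t 28.075
tcp target [ 470. -283.   84.]
[-0.04, -0.02, -0.02, 0.01, -0.01, -0.0]
```

```bash
python3 -m inch '[[0,0,0,0,0,0,100],[0,0,0,0,0,0,100],[0,0,0,0,0,0,100],[0,0,0,0,0,0,100],[0,0,0,0,0,0,100],[0,0,0,0,0,0,100],[0,0,0,0,0,0,100]]' 10
python3 -m inch '[[0,0,0,0,0,-0.3,100],[0,0,0,0,0,-0.6,100],[0,0,0,0,0,-0.9,100],[0,0,0,0,0,-0.9,100],[0,0,0,0,0,-0.9,100],[0,0,0,0,0,-0.9,100],[0,0,0,0,0,0,100]]'
python3 - <<'E'
from h import *
c=capture("top"); capture("side"); np.savez("/tmp/top.npz",W=cloud(c),C=c["color"]); c=capture("side"); np.savez("/tmp/side.npz",W=cloud(c),C=c["color"])
E
python3 meas.py
```

```text
clock: 28.95
position: [469.1, -283.3, 83.6]
ee_rot: [-179.7, -25.2, -4.4]
wrist_force: [0.5, -0.2, 0.0]
gripper_width: 88.4
gripper_force: 0.0
clock: 29.82
position: [411.8, -279.9, 207.6]
ee_rot: [-179.7, -25.4, -4.4]
wrist_force: [0.8, 0.7, -0.3]
gripper_width: 94.1
gripper_force: 0.0
top bench 0.26057319101276843 3.4065240398163805
pan rim 462 ((539.9028930664062, 273.5474548339844), (250.56097412109375, 151.4743194580078), 4.39121675491333) z 46.2 med [553. 277.]
pan above8 1564 ((540.5418701171875, 279.9987487792969), (299.306396484375, 191.59832763671875), 0.49044331908226013) z 23.3 med [550. 266.]
barrel 411 ((624.8021240234375, -19.169179916381836), 73.90272521972656) 114.06730179724234
mat 1443 ((563.347412109375, -304.5502624511719), (218.14109802246094, 138.57473754882812), 1.468860387802124) z 4.7 med [ 552. -324.]
handle 176 ((461.3175354003906, -288.0083312988281), (98.00848388671875, 46.267478942871094), 23.38027572631836) z 98.9 med [ 469. -281.]
bowl 861 ((574.3404541015625, -292.95648193359375), (96.27133178710938, 115.28280639648438), 83.4867172241211) z 8.1 med 
[... 404 characters left out ...]
3935546875, 275.3433837890625), (274.2851867675781, 151.62062072753906), 4.041551113128662) z 29.0 med [539. 262.]
barrel 554 ((624.1193237304688, -16.78289222717285), 76.11383819580078) 114.29285242691026
mat 0 ((0.0, 0.0), (0.0, 0.0), 0.0) z nan med [nan nan]
handle 207 ((469.69024658203125, -280.15692138671875), (23.64581298828125, 71.58872985839844), 88.8436050415039) z 92.7 med [ 466. -274.]
bowl 719 ((571.861083984375, -296.9803161621094), (111.07678985595703, 125.0897216796875), 87.20242309570312) z 15.8 med [ 568. -290.]
 blob 361 [660. 282.  29.]
 blob 110 [628. 239.  28.]
 blob 237 [574. 231.  27.]
  return _methods._mean(a, axis=axis, dtype=dtype,
  ret = ret.dtype.type(ret / rcount)
  ret = um.true_divide(
```

Three stones are in the pan and four in the barrel. The barrel hasn't moved, the scoop lies flat on the mat and the gripper is clear.

```bash
python3 -c "
from plant import *
print(hand_in())"
```

```text
the job is handed in; nothing more can be done
None
```

I tipped four stones into the barrel, the other three stayed in the pan, and the scoop is back flat on its mat; my last depth readings confirmed this, and I handed the job in at about 30 s, but no verdict came back.

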